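Take the hot coated plate off the hotplate with the spatula and lean it up to cool

ROBOT

A 6-joint arm with a two-finger parallel gripper is mounted at the origin on the work surface. World frame = base frame: x ahead of the robot, y to its left, z up, the work surface at z = 0. Lengths are in m, angles in rad, forces in N, time in s.
With the tool pointing down it reaches from about 0.325 to 0.925 m from the base axis. Payload 3.1 kg.
Tool frame: the origin (TCP) lies midway between the tips of the shut fingers; the grasp point (between the pads) lies 19 mm behind it; z points along the fingers, y is the direction in which the jaws open and shut (so a half turn about z gives the same grasp; the last joint's range is limited). The gripper opens to 85 mm and grips with 20 to 120 N. Pads are 22 mm wide; open, the fingers measure 114 mm over their backs; the gripper's body (76 mm by 85 mm) begins 54 mm behind the grasp point. The pads swing forward as they close: fully open they stand 13 mm farther back than shut.
Start: joints at [-1.248, 0.217, 1.613, -0, 1.311, -0.112], TCP at [0.263, -0.567, 0.231] pointing down, gripper open.
Joint ranges: [-2.75, 2.75], [-0.78, 2.1], [0.31, 2.55], [-1.13, 4.27], [0.13, 2.63], [-2.58, 2.58]. Speed limits (rad/s): [2.79, 2.79, 3.14, 3.14, 3.14, 3.14].

INTERFACE

Orientations are given as a unit quaternion [w, x, y, z].
In Python, from cell import manip, eyes, models gives the robot as it stands.
- The arm moves only by the tool carry_out, never from a script. Its argument "steps" is a list of rows, each an object with "jaw": the gripper's target within -1 to 1 (shut at 1, half-way at 0, fully open at -1); "xyz": the shift along the world's x, y, z in cm, a list of three; "delta_rot": the turn, a rotation vector about the world's x, y, z in rad, a list of three. In form: [{"jaw": jaw, "xyz": [tx, ty, tz], "delta_rot": [ax, ay, az]}, ...]. A call has 1 to 20 rows; each row is the pose to reach, as a shift and turn from the pose measured when the call began; what a row does not reach only later rows make up. A row lasts 1/8 s, in which the tool goes at most 62.5 mm and 10.7 degrees, less where a joint would pass 70% of its speed; a pose out of reach is approached as far as the arm can. A call with a gripper value outside its range is refused whole. The fingers move at their own pace and stop on an object; "force" is the grip in N (left out, the last holds). Time passes only in rows, so rows that repeat a pose let the fingers close. It gives the time, the measured TCP pose, the force and the opening at its end, in the units of the state.
- manip.get_state(): the state, without advancing time (a new reading comes with each control period).
- eyes.snapshot(name): name is "scene" or "top" or "wrist"; returns a dict with "image" (480x640x3 uint8, red, green, blue), "mtx" (3x3 intrinsics, pixels), "eye" and "orientation" of the camera in the world. Camera axes: x right, y down, z forward; pixel columns grow to the right and rows downward; lengths in m; the calibration is good to about 2 mm. A picture is of the moment at which its call begins. There is no depth.
- manip.job_done(): hands the job in, once; it reports no verdict.
Trained networks look in a picture, given as the dict that the camera call returned (one of the last four; its "shot" number tells which), for a name from the list of things; names that differ only in an ending like _2 or _b are one class to them, and where a whole thing is asked for, a point or a joint stands for the part that bears it (a point fixed in the world has none). Each returns a list of dicts, best first, with "conf" (0 to 1); they miss things now and then, are a little off and sometimes report something else, mostly with a low value. They report only what shows in the picture. A call takes as long as a camera call. They do not tell look-alikes from the thing itself.
- models.recognise(thing, picture): "box" ([left, top, right, bottom] in pixels, round what is visible of it).
- models.spot_point(thing, picture): "centre" ([column, row] in pixels: a listed point, or the origin of a listed thing).
The state is a dict: "clock": time; "qpos": joint angles; "joint_velocities": joint speeds; "effort": joint torques, N m; "ee_pos": TCP position; "tool_rot": TCP orientation; "force": force on the tool from outside, world axes, zero at the start; "wrist_torque": the same for the moment, N m; "opening": finger opening in m.
Only numpy, scipy, OpenCV 4.12 (cv2) and the standard library are available. Lean on these libraries where they do the work, as an engineer would, in place of code of your own. Each camera call takes 0.05 s, during which the arm holds its last target.

TASK

The coated glass plate on the hotplate is hot, so never touch it with the fingers: take the wide spatula from its tray, slide it under the plate and lift the plate off. Lean the plate gently on the cooling stand, coated side up, centred between the two bent rods with its lower edge down in their corner and its back flat on both slopes, and draw the spatula out. Then lay the spatula back in its tray as you found it, blade on the floor of the tray and handle over the near rim, and leave the other things on the bench where they are.

Things in the scene. Friction and masses are not known exactly. Their poses are not given: they have to be found in the camera images.
- hotplate: White hotplate stirrer, fixed, at the left or the right (exchanged with the stand). Origin on the bench under the centre of its heating top; x to its rear (away from the robot, +-15 deg), z up. Control panel in front of the top: slopes from 72 mm high at x = -87 mm to 46 mm at x = -181 mm, two knobs and a switch stand 20 mm above it.
- hot_top (a point): Centre of the dark square heating top, on its surface, 95 mm above the bench. The top is 180 x 180 mm, open at the front and sides. Axes as the hotplate's.
- guard (a point): Foot of the front face of the steel spill guard along the whole rear edge of the heating top: x = +87, y = 0, z = 95 mm in the hotplate's frame. The guard is 4 mm thick and stands 10 mm above the top; a plate pushed to the rear stops square against it.
- plate: Glass plate 100 x 100 x 5 mm, 0.1-0.16 kg, white coat with coloured bands on top. Origin: centre of its underside, z out of the coat, x and y along its edges. Lies on the heating top 4 to 20 mm before the guard. Lower edges bevelled (2 mm high, 3.5 mm wide): a blade pushed along the top gets under it once the guard stops it. On the blade it stays up to about 25 deg of slope (friction 0.5-0.7).
- spatula: Steel spatula, black handle, 220 mm, 0.13-0.18 kg. Origin under the blade's centre, x to the nose, z up. Blade 84 mm long (x -42 to +42), 48 wide, 2 thick, 1 at the nose. A neck 26 mm wide rises from its rear to the handle: centre line from x = -68, z = 30 back and up at 15 deg for 112 mm; 14 mm wide (y), 22 mm high, flat sides. Lies in the tray, blade flat on its floor, handle over the near rim.
- spatula_grip (a point): Middle of the handle, on its centre line: x = -126, y = 0, z = 45.5 mm in the spatula's frame. Axes as the spatula's.
- tray: White tray with a blue edge, fixed, 156 (x) x 124 mm (y) outside, walls and floor 3 mm, rim 27 mm above the bench. Origin under its centre, x away from the robot (+-15 deg). The spatula lies on its floor, nose to +x, its origin 13 to 17 mm ahead (+x) of the tray's centre and within 10 mm sideways.
- stand: Cooling stand, fixed: blue base 125 (x) x 110 (y) x 10 mm, with two bent steel rods 8 mm thick, centre lines at y = +-36 mm. The 64 mm between them is free above the base: the blade passes down between the rods, the plate stays on them. Origin on the bench under the base's centre, x away from the robot (+-15 deg), z up.
- stand_corner (a point): Midway between the rods, where the surface of the slopes meets that of the ledges: x = 30, y = 0, z = 36 mm in the stand's frame, same axes. From here each rod's slope rises towards the robot (-x, +z, 45 deg) for 62 mm, and its ledge rises more steeply away from the robot (+x, +z, 60 deg) for 34 mm to a red tip (75 deg between them).
- stand_seat (a point): Centre of the plate's underside when seated (back on both slopes, lower edge on both ledges, in the corner): 51 mm up the slope from the corner, x = -6.2, y = 0, z = 72.2 mm in the stand's frame, same axes. The plate's top edge then overhangs the slopes.
- beaker: Bystander: glass beaker, 68 mm wide, 88 mm high. Origin at the centre of its underside.
- amber_bottle: Bystander: amber bottle with a black cap, 60 mm wide, 110 mm high. Origin at the centre of its underside.
- dish: Bystander: flat round glass dish, 96 mm wide, 18 mm high, near the robot. Origin at the centre of its underside.
- wash_bottle: Bystander: white wash bottle with a red cap and a bent spout, 70 mm wide, 190 mm high. Origin at the centre of its underside.
- tank: Bystander: glass developing tank with a lid, 70 x 140 mm, 138 mm high. Origin at the centre of its underside.
- mortar: Bystander: white mortar with its pestle, 112 mm wide, 100 mm high. Origin at the centre of its underside.
- flask: Bystander: round flask on a cork ring, 90 mm wide, 148 mm high. Origin at the centre of its underside.
There are look-alikes about, which are no part of the job. There is more than one size of the spatula; the job needs the largest.

How it is judged:
By the outcome, as a careful person would: the job done as asked, in the order asked, and still so for the second after the job is handed in, with the robot touching nothing.
It also fails if it takes over 59 s, if anything falls off the work surface, if the arm or the gripper's body presses on something with over 40 N, if the wrist force passes 120 N, or if a joint passes its speed limit or range.

## Working session

There is one attempt and no reset: what is moved stays moved. The work goes in short steps, Python scripts to look and compute and a tool call to move; the robot and the scene stay as the last step left them, time stands still between calls to the robot, and variables do not carry over. Pictures are saved under pics/ and viewed, and the job is handed in when it is done.

Besides the shell and the picture viewer there is one more tool, called after ">>>" by a JSON object that holds its "name" and its "arguments". carry_out: Moves the arm, as the interface text tells. Its arguments: {"type":"object","properties":{"steps":{"type":"array","items":{"type":"object","properties":{"jaw":{"type":"number"},"xyz":{"type":"array","items":{"type":"number"}},"delta_rot":{"type":"array","items":{"type":"number"}}}}},"force":{"type":"number"}},"required":["steps"]}

```bash
ls -la; mkdir -p pics; python3 - <<'E'
from cell import manip, eyes, models
import cv2, json
s=manip.get_state(); print(s)
for n in ["scene","top","wrist"]:
    p=eyes.snapshot(n)
    print(n,p["mtx"].tolist(),p["eye"],p["orientation"],p["shot"])
    cv2.imwrite(f"pics/{n}0.png",p["image"][:,:,::-1])
E
```

```text
total 12
drwxr-xr-x  3 agent agent 4096 Dec  7 05:41 .
drwxr-xr-x 23 root  root  4096 Dec  7 05:41 ..
drwxr-xr-x  2 agent agent 4096 Dec  7 05:41 pics
{'clock': 0.0, 'qpos': array([-1.24822985e+00,  2.17728170e-01,  1.61493681e+00, -2.39006117e-06,
        1.31132926e+00, -1.12216334e-01]), 'joint_velocities': array([ 7.47493715e-06,  7.07817478e-04, -3.90855581e-05,  8.39383279e-04,
        1.69403397e-03, -3.78393281e-04]), 'effort': array([ 2.42337355e-04, -3.96848273e+01, -3.03852260e+01, -1.89783887e-04,
        9.71590576e-03, -6.76026701e-06]), 'ee_pos': array([ 0.2630054 , -0.56605874,  0.22998302]), 'tool_rot': array([-1.19403264e-03,  9.76462631e-01,  2.15683307e-01, -1.27208657e-04]), 'force': array([ 0.87088186,  0.11164811, -0.29356258]), 'wrist_torque': array([0.03457673, 0.03822106, 0.00056639]), 'opening': 0.08522454833580312}
scene [[623.1920327037767, 0.0, 313.8918084989655], [0.0, 623.1920327037767, 241.57461055362614], [0.0, 0.0, 1.0]] [ 1.12134882 -0.79231457  1.66722282] [-0.25712356  0.91958539  0.28528873 -0.08282831] 1
top [[503.8558047890716, 0.0, 314.73192597882627], [0.0, 503.8558047890716, 232.28733537522837], [0.0, 0.0, 1.0]] [0.4175585  0.02112626 1.35429399] [ 0.05015634 -0.69977823  0.71077643 -0.05090814] 2
wrist [[348.8265116110382, 0.0, 320.3377733675993], [0.0, 348.8265116110382, 232.95316356422342], [0.0, 0.0, 1.0]] [ 0.32772806 -0.53641927  0.37346606] [ 0.11735649  0.83446997 -0.53294987 -0.07649678] 3
```

View pics/scene0.png

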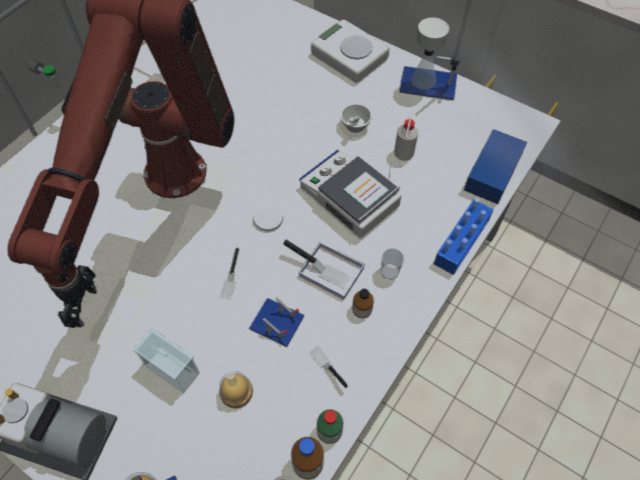

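View pics/top0.png

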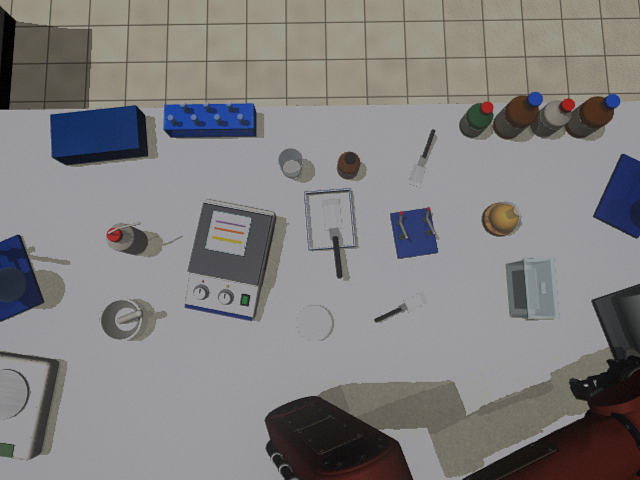

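View pics/wrist0.png

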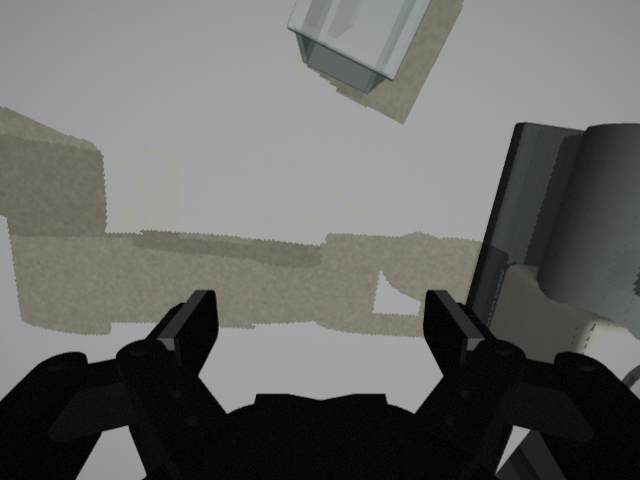

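```bash
cat > h.py <<'E'
import numpy as np, cv2
from scipy.spatial.transform import Rotation as R
def rot(q): return R.from_quat([q[1],q[2],q[3],q[0]]).as_matrix()
def proj(p,X):
    X=np.atleast_2d(X); c=(X-p["eye"])@rot(p["orientation"]); u=c@p["mtx"].T
    return u[:,:2]/u[:,2:]
def ray(p,uv):
    d=rot(p["orientation"])@np.linalg.solve(p["mtx"],[uv[0],uv[1],1.]); return np.array(p["eye"]),d
def atz(p,uv,z):
    o,d=ray(p,uv); return o+d*(z-o[2])/d[2]
def tri(obs):
    A=np.zeros((3,3));b=np.zeros(3)
    for p,uv in obs:
        o,d=ray(p,uv);d=d/np.linalg.norm(d);M=np.eye(3)-np.outer(d,d);A+=M;b+=M@o
    return np.linalg.solve(A,b)
def save(p,name,box=None,k=1):
    im=p["image"][:,:,::-1]
    if box: im=im[box[1]:box[3],box[0]:box[2]]
    if k!=1: im=cv2.resize(im,None,fx=k,fy=k,interpolation=cv2.INTER_CUBIC)
    cv2.imwrite("pics/"+name,im)
E
python3 - <<'E'
from cell import manip, eyes, models
from h import *
import pickle
t=eyes.snapshot("top"); s=eyes.snapshot("scene")
pickle.dump((t,s),open("ts.pkl","wb"))
Z=dict(hot_top=.095,guard=.095,hotplate=0,plate=.095,spatula=.003,spatula_grip=.0485,tray=0,stand=0,stand_corner=.036,stand_seat=.0722)
for n,z in Z.items():
    for nm,p in (("top",t),("scene",s)):
        for d in models.spot_point(n,p)[:3]:
            print(n,nm,np.round(d["centre"],1),round(d["conf"],2),np.round(atz(p,d["centre"],z),4))
save(t,"tcrop.png",(170,170,460,340),2.75)
save(s,"scrop.png",(220,130,420,360),2.6)
E
```

```text
hot_top top [229.5 244.1] 0.94 [0.5722 0.2333 0.095 ]
hot_top top [238.1 244.4] 0.51 [0.5711 0.2117 0.095 ]
hot_top scene [358. 187.] 0.75 [0.5713 0.233  0.095 ]
hot_top scene [404.2 153.1] 0.62 [0.6218 0.4315 0.095 ]
guard top [236.6 209.6] 0.93 [0.6603 0.216  0.095 ]
guard scene [378.  202.2] 0.66 [0.653  0.2189 0.095 ]
hotplate top [237.2 247.8] 0.93 [0.5735 0.2284 0.    ]
hotplate top [418.4 231.1] 0.2 [ 0.6115 -0.2635  0.    ]
hotplate scene [357.6 204.9] 0.82 [0.5756 0.2335 0.    ]
plate top [224.6 232.4] 0.69 [0.6022 0.2459 0.095 ]
spatula top [414.8 303.8] 0.75 [ 0.4162 -0.2445  0.003 ]
spatula top [419.7 174. ] 0.71 [ 0.7699 -0.2736  0.003 ]
spatula scene [317.5 355. ] 0.91 [ 0.7591 -0.265   0.003 ]
spatula scene [333.6 276.8] 0.79 [ 0.6585 -0.0319  0.003 ]
spatula scene [226.9 287.6] 0.61 [ 0.4151 -0.2429  0.003 ]
spatula_grip top [430.1 141.9] 0.96 [ 0.8462 -0.2956  0.0485]
spatula_grip top [337.2 257. ] 0.7 [ 0.5398 -0.0391  0.0485]
spatula_grip top [384.2 317.6] 0.7 [ 0.3826 -0.1558  0.0485]
spatula_grip scene [298.6 250.8] 0.77 [ 0.535  -0.0384  0.0485]
spatula_grip scene [338.7 378. ] 0.62 [ 0.8526 -0.3009  0.0485]
spatula_grip scene [234.5 257.6] 0.6 [ 0.3901 -0.1662  0.0485]
tray top [329.  220.9] 0.71 [ 0.6433 -0.0212  0.    ]
tray scene [354.5 126.4] 0.69 [0.3859 0.5113 0.    ]
tray scene [333.6 270.2] 0.64 [ 0.6451 -0.0116  0.    ]
stand top [413.4 234.2] 0.86 [ 0.6032 -0.2495  0.    ]
stand scene [276.3 321.2] 0.74 [ 0.6011 -0.2463  0.    ]
stand_corner top [134.  242.1] 0.65 [0.5887 0.495  0.036 ]
stand_corner top [416.3 219.3] 0.62 [ 0.638  -0.2518  0.036 ]
stand_corner scene [284.6 319.4] 0.97 [ 0.6286 -0.2403  0.036 ]
stand_seat top [417.9 231.8] 0.58 [ 0.5993 -0.2469  0.0722]
stand_seat scene [273.8 311.2] 0.92 [ 0.5998 -0.2494  0.0722]
stand_seat scene [298.9 249.7] 0.55 [ 0.5421 -0.0459  0.0722]
stand_seat scene [237.  390.8] 0.49 [ 0.6562 -0.4876  0.0722]
```

View pics/tcrop.png

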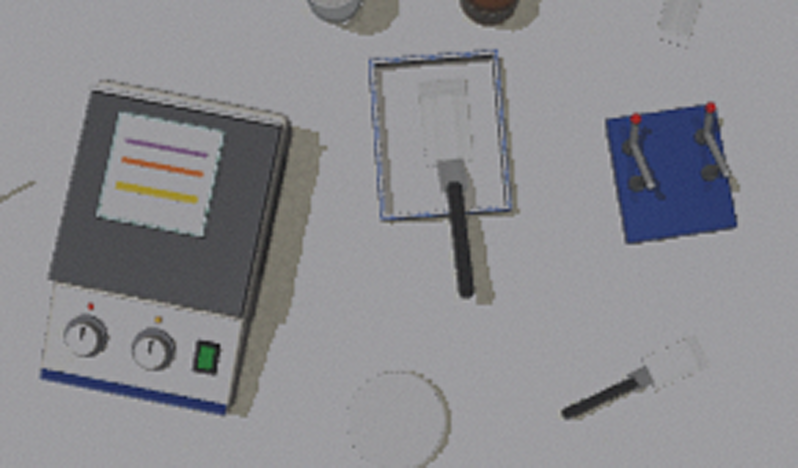

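View pics/scrop.png

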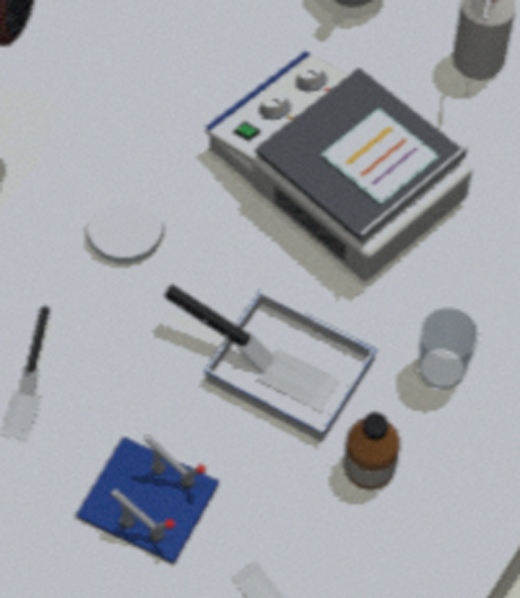

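>>> {"name": "carry_out", "arguments": {"steps": [{"jaw":-1,"xyz":[0,0,6],"delta_rot":[0,0,0]},{"jaw":-1,"xyz":[2,6,11],"delta_rot":[0,0,-0.1]},{"jaw":-1,"xyz":[15,52,15],"delta_rot":[0,0,-0.35]},{"jaw":-1,"xyz":[15,52,15],"delta_rot":[0,0,-0.35]},{"jaw":-1,"xyz":[15,52,15],"delta_rot":[0,0,-0.35]},{"jaw":-1,"xyz":[15,52,15],"delta_rot":[0,0,-0.35]},{"jaw":-1,"xyz":[15,52,15],"delta_rot":[0,0,-0.35]},{"jaw":-1,"xyz":[15,52,15],"delta_rot":[0,0,-0.35]},{"jaw":-1,"xyz":[15,52,15],"delta_rot":[0,0,-0.35]},{"jaw":-1,"xyz":[15,52,15],"delta_rot":[0,0,-0.35]},{"jaw":-1,"xyz":[15,52,15],"delta_rot":[0,0,-0.35]}]}}

```text
clock: 2.62
ee_pos: [0.4139, -0.0433, 0.3822]
tool_rot: [-0.0, 0.999, 0.046, 0.001]
force: [0.1, -0.8, -0.0]
opening: 0.0855
```

```bash
python3 - <<'E'
from cell import manip, eyes, models
from h import *
import pickle
s=manip.get_state(); print(s["clock"],s["qpos"],s["ee_pos"],s["tool_rot"],s["force"])
pickle.dump(s,open("s1.pkl","wb"))
w=eyes.snapshot("wrist");pickle.dump(w,open("w1.pkl","wb"))
print(w["eye"],w["orientation"])
save(w,"w1.png")
Z=dict(hot_top=.095,guard=.095,plate=.095,spatula=.003,spatula_grip=.0485,tray=0,stand=0,stand_corner=.036,stand_seat=.0722)
for n,z in Z.items():
        for d in models.spot_point(n,w)[:2]:
            print(n,np.round(d["centre"],1),round(d["conf"],2),np.round(atz(w,d["centre"],z),4))
E
```

```text
2.625 [-2.73975911e-01 -3.36862033e-01  1.86331916e+00  1.07149020e-03
  1.61329767e+00  1.20417142e+00] [ 0.4139363  -0.04328348  0.38223641] [-2.18692195e-04  9.98925570e-01  4.63311329e-02  1.04071352e-03] [ 0.07617145 -0.75991092 -0.04454731]
[ 0.48446957 -0.03648825  0.52577176] [ 0.10266945  0.73157215 -0.66740046 -0.09400952]
spatula [457.3 186.8] 0.95 [ 0.4258 -0.2482  0.003 ]
spatula [481.3  57. ] 0.28 [ 0.6034 -0.2454  0.003 ]
spatula_grip [404.2 212. ] 0.91 [ 0.3893 -0.1628  0.0485]
spatula_grip [325.   87.7] 0.79 [ 0.54   -0.0371  0.0485]
tray [317.7   3.3] 0.88 [ 0.6478 -0.0177  0.    ]
stand [481.5  54.2] 0.81 [ 0.6076 -0.2461  0.    ]
stand_corner [495.6  23.2] 0.55 [ 0.6352 -0.2416  0.036 ]
stand_seat [508.5  46.4] 0.79 [ 0.6017 -0.247   0.0722]
```

View pics/w1.png

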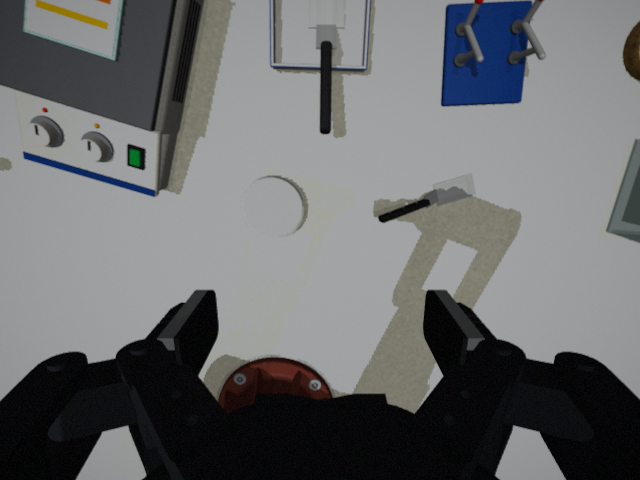

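>>> {"name": "carry_out", "arguments": {"steps": [{"jaw":-1,"xyz":[6,0,0],"delta_rot":[0,0,0]},{"jaw":-1,"xyz":[12,0,0],"delta_rot":[0,0,0]},{"jaw":-1,"xyz":[17,0,0],"delta_rot":[0,0,0]},{"jaw":-1,"xyz":[17,0,0],"delta_rot":[0,0,0]},{"jaw":-1,"xyz":[17,0,0],"delta_rot":[0,0,0]}]}}

```text
clock: 3.75
ee_pos: [0.5826, -0.0481, 0.3806]
tool_rot: [-0.0, 0.999, 0.041, -0.001]
force: [-0.8, 0.0, 0.1]
opening: 0.0855
```

```bash
python3 - <<'E'
from cell import manip, eyes, models
from h import *
import pickle
s=manip.get_state(); print(s["clock"],s["qpos"],s["ee_pos"],s["tool_rot"],s["force"])
pickle.dump(s,open("s2.pkl","wb"))
w=eyes.snapshot("wrist");pickle.dump(w,open("w2.pkl","wb"))
print(w["eye"],w["orientation"])
save(w,"w2.png")
Z=dict(hot_top=.095,guard=.095,plate=.095,spatula=.003,spatula_grip=.0485,tray=0,stand=0,stand_corner=.036,stand_seat=.0722)
for n,z in Z.items():
        for d in models.spot_point(n,w)[:2]:
            print(n,np.round(d["centre"],1),round(d["conf"],2),np.round(atz(w,d["centre"],z),4))
save(w,"w2a.png",(0,40,260,230),3)
save(w,"w2b.png",(240,40,440,230),3)
save(w,"w2c.png",(400,60,600,210),4)
E
```

```text
3.75 [-2.02347098e-01  5.18058532e-02  1.52213390e+00 -1.76672561e-04
  1.56971666e+00  1.28629447e+00] [ 0.58262629 -0.04812555  0.3806381 ] [-1.62979136e-04  9.99155900e-01  4.10659913e-02 -1.02274746e-03] [-0.79663734  0.01243708  0.07172454]
[ 0.65381819 -0.04203782  0.5238503 ] [ 0.10363164  0.72782025 -0.67106238 -0.09598672]
guard [ 95.2 105. ] 0.6 [0.6619 0.2203 0.095 ]
plate [ 87.3 157. ] 0.64 [0.6015 0.2356 0.095 ]
plate [129.5 169. ] 0.47 [0.5912 0.186  0.095 ]
spatula [431.1 288.9] 0.81 [ 0.4225 -0.2417  0.003 ]
spatula [312.2 126.6] 0.8 [ 0.6593 -0.0296  0.003 ]
spatula_grip [383.7 313.9] 0.81 [ 0.3957 -0.1595  0.0485]
spatula_grip [307.  217.4] 0.77 [ 0.5369 -0.0325  0.0485]
tray [306.3 136.8] 0.93 [ 0.6446 -0.0221  0.    ]
stand_corner [466.6 158.5] 0.93 [ 0.6344 -0.2445  0.036 ]
stand_corner [237.2  18.9] 0.71 [0.7785 0.0715 0.036 ]
stand_seat [472.3 189.2] 0.76 [ 0.5978 -0.2446  0.0722]
```

View pics/w2.png

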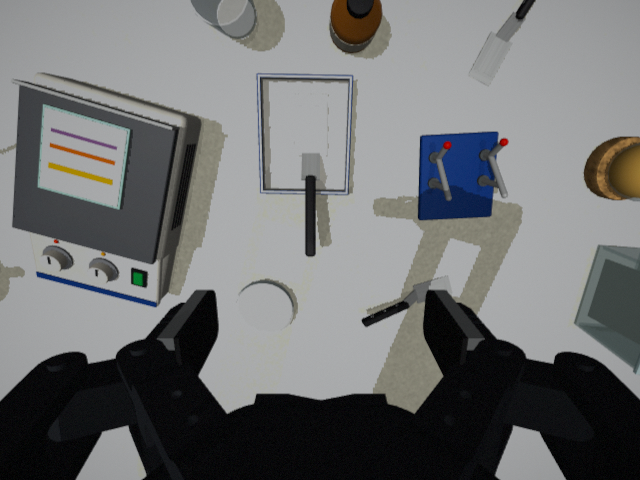

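View pics/w2a.png

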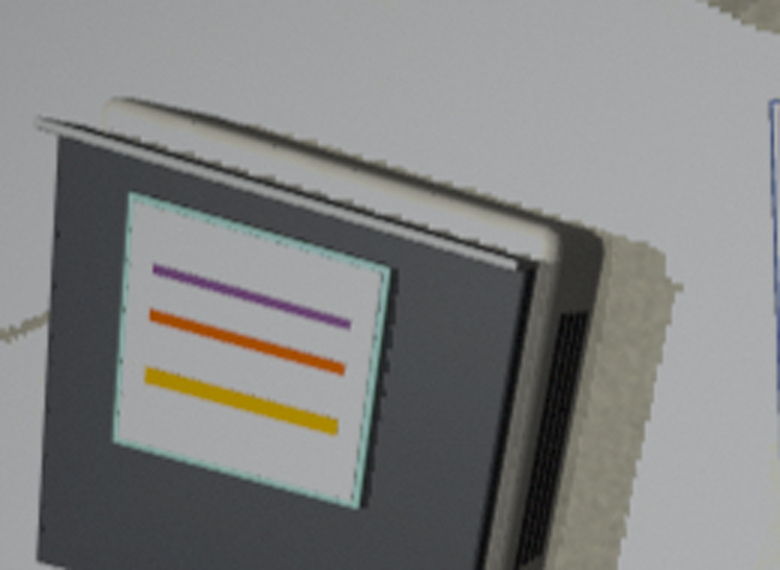

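View pics/w2b.png

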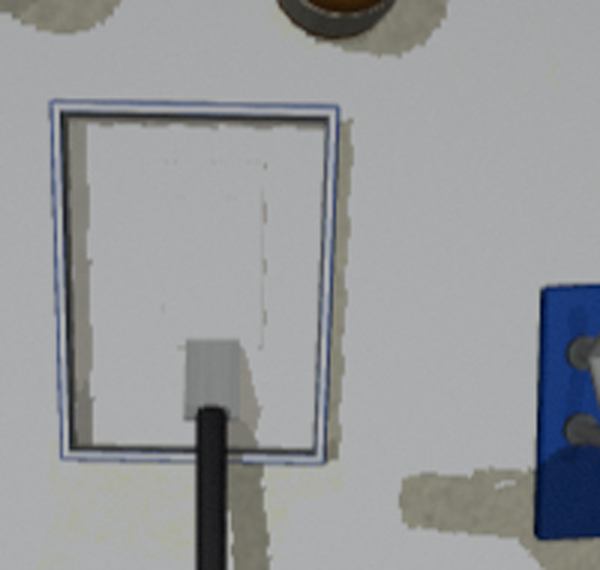

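View pics/w2c.png

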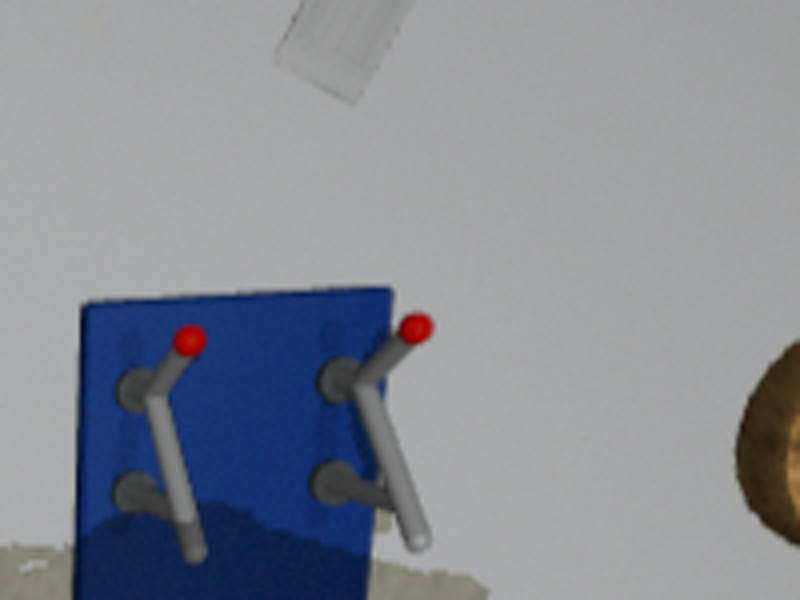

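```bash
cat > fit.py <<'E'
from h import *
import pickle
from scipy.optimize import least_squares
w=pickle.load(open("w2.pkl","rb"))
def fit(name,mod,pix,x0,p=w):
    mod=np.array(mod,float)/1000; pix=np.array(pix,float)
    def X(v):
        c,s=np.cos(v[2]),np.sin(v[2]); return np.c_[v[0]+c*mod[:,0]-s*mod[:,1],v[1]+s*mod[:,0]+c*mod[:,1],mod[:,2]]
    f=lambda v:(proj(p,X(v))-pix).ravel()
    r=least_squares(f,x0); e=f(r.x).reshape(-1,2)
    print(name,np.round(r.x[:2],4),"yaw",round(np.degrees(r.x[2]),2),"err px",np.round(e,1).tolist()); return r.x
if __name__=="__main__":
    fit("plate",[(50,50,100),(50,-50,100),(-50,-50,100),(-50,50,100)],[(42.7,104.7),(130.3,129.3),(120,209.3),(37.7,187.7)],[.6,.24,-.2])
    fit("hot",[(87,90,95),(87,-90,95),(-90,90,95),(-90,-90,95)],[(19.3,86),(172.7,130),(12.7,226.7),(157,262)],[.57,.23,-.2])
    fit("tray",[(78,62,27),(78,-62,27),(-78,-62,27),(-78,62,27)],[(256.7,73.3),(353.3,75),(348.7,194.3),(260.7,193.3)],[.64,-.02,.05])
    fit("stand",[(62.5,55,10),(62.5,-55,10),(-62.5,-55,10),(-62.5,55,10)],[(420.7,135.7),(498,132.3),(491.5,216.5),(419.5,219.5)],[.6,-.25,.1])
    a=atz(w,(311.3,153.3),.012);b=atz(w,(310.3,253),.003+.030+.108*np.sin(np.radians(15))+.011)
    print(a,b,np.degrees(np.arctan2(*(a-b)[1::-1])))
    g=atz(w,(307,217.4),.0485);print(g)
E
python3 fit.py
```

```text
plate [0.5991 0.2379] yaw -11.23 err px [[-0.1, -0.6], [0.0, -0.2], [0.1, 0.6], [0.0, 0.3]]
hot [0.5747 0.2336] yaw -10.75 err px [[-1.2, -1.4], [2.5, -1.7], [1.0, 2.1], [-2.4, 1.8]]
tray [ 0.6452 -0.0211] yaw 3.8 err px [[1.0, 0.8], [-1.0, 0.6], [-0.8, -0.7], [0.8, -1.0]]
stand [ 0.6052 -0.2471] yaw 7.8 err px [[0.0, -0.2], [0.8, -1.3], [0.0, 0.4], [-0.9, 1.3]]
[ 0.62262852 -0.0312496   0.012     ] [ 0.49291069 -0.04099331  0.07195246] 4.295683496716963
[ 0.53688622 -0.03247816  0.0485    ]
```

```bash
python3 - <<'E'
from fit import *
t,s=pickle.load(open("ts.pkl","rb"))
fit("plate",[(50,50,100),(50,-50,100),(-50,-50,100),(-50,50,100)],[(212.9,210.7),(251.1,217.3),(244.5,256.2),(205.3,248.9)],[.6,.24,-.2],t)
fit("tray",[(78,62,27),(78,-62,27),(-78,-62,27),(-78,62,27)],[(304.5,191.8),(350.7,188.5),(355.8,246),(309.3,249.6)],[.64,-.02,.05],t)
fit("stand",[(62.5,55,10),(62.5,-55,10),(-62.5,-55,10),(-62.5,55,10)],[(390.4,212.9),(430.4,207.5),(437.6,252.9),(398,258)],[.6,-.25,.1],t)
# hot top from tcrop: rear-left, rear-right, front-right, front-left
q=np.array([(91,93),(280,125),(241,318),(50,280)])/2.75+170
fit("hot",[(87,90,95),(87,-90,95),(-90,-90,95),(-90,90,95)],q,[.57,.23,-.2],t)
a=atz(t,np.array((453,170))/2.75+170,.012);b=atz(t,np.array((467,296))/2.75+170,.072)
print(a,b,np.degrees(np.arctan2(*(a-b)[1::-1])))
# kinematics
from scipy.optimize import least_squares
for n in ("s1","s2"):
    q=pickle.load(open(n+".pkl","rb")); print(q["qpos"],q["ee_pos"],rot(q["tool_rot"]))
E
```

```text
plate [0.5994 0.2353] yaw -10.5 err px [[-0.1, -0.1], [0.6, -0.2], [-0.2, -0.2], [-0.3, 0.5]]
tray [ 0.6446 -0.0233] yaw 3.6 err px [[0.2, 0.2], [-0.1, 0.0], [0.0, -0.1], [-0.1, -0.1]]
stand [ 0.6059 -0.2496] yaw 6.7 err px [[-0.0, -0.2], [0.0, -0.1], [0.5, -0.0], [-0.5, 0.3]]
hot [0.5744 0.2313] yaw -11.39 err px [[-0.4, -0.3], [0.3, 0.7], [0.6, -0.5], [-0.6, 0.1]]
[ 0.6113117  -0.03565792  0.012     ] [ 0.48495722 -0.04354359  0.072     ] 3.5711475362763863
[-2.73975911e-01 -3.36862033e-01  1.86331916e+00  1.07149020e-03
  1.61329767e+00  1.20417142e+00] [ 0.4139363  -0.04328348  0.38223641] [[ 9.95704686e-01  9.25631619e-02  2.05892618e-03]
 [ 9.25622515e-02 -9.95706757e-01  5.33349323e-04]
 [ 2.09945521e-03 -3.40479577e-04 -9.99997738e-01]]
[-2.02347098e-01  5.18058532e-02  1.52213390e+00 -1.76672561e-04
  1.56971666e+00  1.28629447e+00] [ 0.58262629 -0.04812555  0.3806381 ] [[ 9.96625077e-01  8.20623216e-02 -2.05715411e-03]
 [ 8.20629883e-02 -9.96627116e-01  2.41682854e-04]
 [-2.03038251e-03 -4.09683407e-04 -9.99997855e-01]]
```

>>> {"name": "carry_out", "arguments": {"steps": [{"jaw":-1,"xyz":[-2,0.2,-5],"delta_rot":[0.01,-0.15,0]},{"jaw":-1,"xyz":[-4,0.4,-10],"delta_rot":[0.02,-0.3,-0.01]},{"jaw":-1,"xyz":[-7.7,0.8,-16],"delta_rot":[0.03,-0.435,-0.012]},{"jaw":-1,"xyz":[-7.7,0.8,-22],"delta_rot":[0.03,-0.435,-0.012]},{"jaw":-1,"xyz":[-7.7,0.8,-24],"delta_rot":[0.03,-0.435,-0.012]},{"jaw":-1,"xyz":[-7.7,0.8,-24],"delta_rot":[0.03,-0.435,-0.012]},{"jaw":-1,"xyz":[-7.7,0.8,-24],"delta_rot":[0.03,-0.435,-0.012]}]}}

```text
clock: 5.12
ee_pos: [0.5076, -0.0402, 0.1436]
tool_rot: [-0.005, 0.975, 0.034, 0.218]
force: [0.3, 0.5, 0.4]
opening: 0.0857
```

```bash
python3 - <<'E'
from cell import manip, eyes, models
from h import *
import pickle
s=manip.get_state(); print(s["clock"],s["qpos"],s["ee_pos"],s["force"])
print(rot(s["tool_rot"]))
pickle.dump(s,open("s3.pkl","wb"))
w=eyes.snapshot("wrist");pickle.dump(w,open("w3.pkl","wb"))
save(w,"w3.png")
for n,z in dict(spatula=.003,spatula_grip=.0485).items():
        for d in models.spot_point(n,w)[:2]:
            print(n,np.round(d["centre"],1),round(d["conf"],2),np.round(atz(w,d["centre"],z),4))
E
```

```text
5.125 [-0.31086632 -0.18782387  2.25964086  0.25021194  0.67218818  1.02437659] [ 0.50755647 -0.04023182  0.14360863] [0.30025789 0.46494308 0.36722004]
[[ 0.90267033  0.06960087  0.42466691]
 [ 0.06491624 -0.99756459  0.02551034]
 [ 0.42540821  0.00454035 -0.90499019]]
spatula [568.6  38.1] 0.76 [ 0.7646 -0.2618  0.003 ]
spatula [316.2 121.3] 0.65 [ 0.6625 -0.0261  0.003 ]
spatula_grip [316.3 256.3] 0.58 [ 0.5344 -0.0355  0.0485]
```

View pics/w3.png

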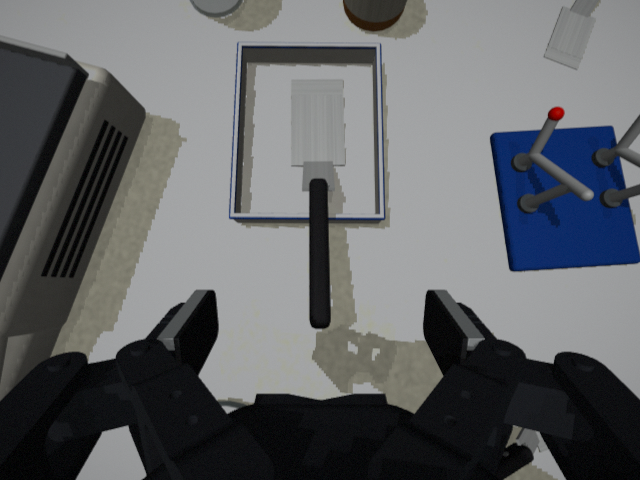

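```bash
python3 - <<'E'
from fit import *
w3=pickle.load(open("w3.pkl","rb"))
save(w3,"w3a.png",(220,30,400,340),1.9)
save(w3,"w3b.png",(280,70,360,200),4.5)
v=fit("spat",[(42,24,4),(42,-24,4),(-42,-24,5),(-42,24,5)],[(291,80),(343.5,80),(345.5,165),(291,165)],[.66,-.03,.05],w3)
c,s=np.cos(v[2]),np.sin(v[2]); print("grip",v[0]-c*.126,v[1]-s*.126)
print(proj(w3,[[v[0]-c*.126,v[1]-s*.126,.0485+.011]]))
v=fit("tray",[(78,62,27),(78,-62,27),(-78,-62,27),(-78,62,27)],[(237,42),(382,43),(384.5,218),(230,218)],[.64,-.02,.05],w3)
E
```

```text
spat [ 0.6616 -0.0276] yaw 4.49 err px [[0.7, -0.2], [-0.5, -0.5], [-0.5, 0.1], [0.3, 0.5]]
grip 0.5359627375140981 -0.03742198002169092
[[319.08230473 252.81641579]]
tray [ 0.6451 -0.0209] yaw 3.66 err px [[1.7, 0.7], [-2.1, 0.8], [-0.3, -0.1], [0.7, -1.0]]
```

View pics/w3b.png

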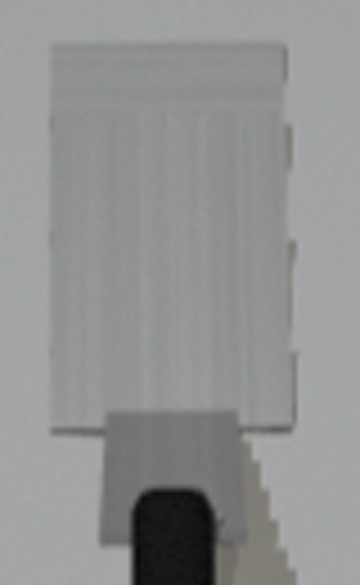

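>>> {"name": "carry_out", "arguments": {"steps": [{"jaw":-1,"xyz":[1.2,0.1,-4],"delta_rot":[0,0,0.005]},{"jaw":-1,"xyz":[2.4,0.2,-8],"delta_rot":[0,0,0.005]},{"jaw":-1,"xyz":[3.64,0.33,-11.2],"delta_rot":[0,0,0.005]},{"jaw":-1,"xyz":[3.64,0.33,-11.2],"delta_rot":[0,0,0.005]},{"jaw":-1,"xyz":[3.64,0.33,-11.2],"delta_rot":[0,0,0.005]}]}}

```text
clock: 5.9
ee_pos: [0.5454, -0.0373, 0.0335]
tool_rot: [-0.005, 0.975, 0.037, 0.219]
force: [0.5, 0.2, -0.2]
opening: 0.0856
```

```bash
python3 - <<'E'
from cell import manip, eyes
from h import *
s=manip.get_state(); print(s["clock"],s["qpos"],s["ee_pos"],s["force"])
w=eyes.snapshot("wrist");save(w,"w4.png")
E
```

```text
5.9 [-0.27743816  0.13058078  2.22144467  0.38037452  0.39534354  0.89419835] [ 0.54544448 -0.03727996  0.03353583] [ 0.48723147  0.23373919 -0.15742573]
```

View pics/w4.png

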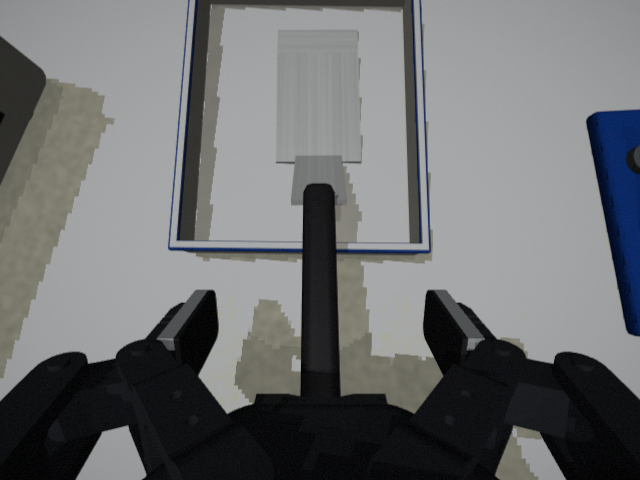

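>>> {"name": "carry_out", "arguments": {"force": 100, "steps": [{"jaw":1,"xyz":[-0.1,0,-0.1],"delta_rot":[0,0,0]},{"jaw":1,"xyz":[-0.1,0,-0.1],"delta_rot":[0,0,0]},{"jaw":1,"xyz":[-0.1,0,-0.1],"delta_rot":[0,0,0]},{"jaw":1,"xyz":[-0.1,0,-0.1],"delta_rot":[0,0,0]},{"jaw":1,"xyz":[-0.1,0,-0.1],"delta_rot":[0,0,0]},{"jaw":1,"xyz":[-0.1,0,-0.1],"delta_rot":[0,0,0]}]}}

```text
clock: 6.7
ee_pos: [0.5449, -0.0376, 0.0333]
tool_rot: [-0.005, 0.975, 0.037, 0.22]
force: [-2.0, -0.8, 2.7]
opening: 0.0128
```

```bash
python3 - <<'E'
from cell import manip, eyes
from fit import *
s=manip.get_state(); print(s["clock"],s["qpos"],s["ee_pos"],s["force"],s["wrist_torque"],s["opening"])
print(s["tool_rot"])
pickle.dump(s,open("grasp.pkl","wb"))
w=eyes.snapshot("wrist");save(w,"w5.png");save(w,"w5a.png",(240,10,400,220),3.7);pickle.dump(w,open("w5.pkl","wb"))
E
```

```text
6.7 [-0.2783633   0.12973233  2.22368164  0.38347145  0.39262135  0.89034794] [ 0.54489565 -0.03758496  0.03330108] [-1.98141825 -0.79579634  2.70807311] [-0.09505299  0.1205934  -0.09513644] 0.012849845089110521
[-0.00515473  0.97476304  0.0370943   0.22007832]
```

View pics/w5a.png

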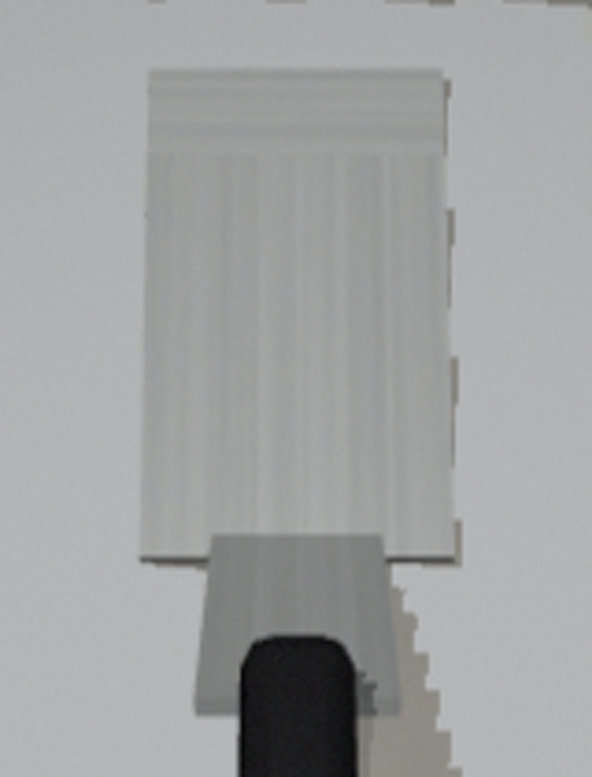

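```bash
cat >> h.py <<'E'
import pickle
def Rz(a): return R.from_euler('z',a).as_matrix()
def Ry(a): return R.from_euler('y',a).as_matrix()
def load(n): return pickle.load(open(n,"rb"))
E
python3 - <<'E'
from fit import *
from h import *
w5=load("w5.pkl"); g=load("grasp.pkl")
v=fit("spat",[(42,24,4),(42,-24,4),(-42,-24,5),(-42,24,5)],[(280.5,28.9),(359.5,28.9),(363,160.8),(278.1,160.8)],[.66,-.03,.05],w5)
Rt=rot(g["tool_rot"]); Rs=Rz(v[2]); ps=np.array([v[0],v[1],.003])
Rts=Rt.T@Rs; pts=Rt.T@(ps-g["ee_pos"])   # spatula in tool
print("spatula origin in tool",pts); print(Rts)
grip=Rts@[-.126,0,.0455]+pts; print("grip in tool",grip)
pickle.dump((Rts,pts),open("ts_grasp.pkl","wb"))
print(Rt)
E
```

```text
spat [ 0.662  -0.0287] yaw 4.43 err px [[-0.0, 0.3], [0.0, 0.4], [-0.0, -0.4], [0.0, -0.3]]
spatula origin in tool [ 0.09307168 -0.00027553  0.07780857]
[[ 9.03099715e-01  2.40772571e-04  4.29430840e-01]
 [-2.71864718e-03 -9.99976597e-01  6.27802239e-03]
 [ 4.29422302e-01 -6.83715117e-03 -9.03077926e-01]]
grip in tool [-0.00117978  0.00035267 -0.01738869]
[[ 0.90037909  0.07458519  0.428666  ]
 [ 0.07004742 -0.99719488  0.02637658]
 [ 0.42943084  0.00627802 -0.90307793]]
```

```bash
cat > kin.py <<'E'
from h import *
from scipy.optimize import least_squares
lo=np.array([-2.75,-.78,.31,-1.13,.13,-2.58]);hi=np.array([2.75,2.1,2.55,4.27,2.63,2.58])
def fk(q,P):
    a1,y0,h,L2,e,L3,d,y4=P
    R0=Rz(q[0]); R2=R0@Ry(q[1]); R3=R2@Ry(q[2])     # z axis of link = along link
    sh=R0@np.array([a1,y0,h]); el=sh+R2@np.array([0,0,L2]); wr=el+R3@np.array([e,0,L3])
    R4=R3@Rz(q[3]); R5=R4@Ry(q[4]); R6=R5@Rz(q[5])
    return wr+R6@np.array([0,0,d]), R6
E
python3 - <<'E'
from kin import *
S=[load(f) for f in ("s1.pkl","s2.pkl","s3.pkl","grasp.pkl")]
S.append(dict(qpos=np.array([-1.24822985e+00,2.17728170e-01,1.61493681e+00,-2.39006117e-06,1.31132926e+00,-1.12216334e-01]),ee_pos=np.array([0.2630054,-0.56605874,0.22998302]),tool_rot=np.array([-1.19403264e-03,9.76462631e-01,2.15683307e-01,-1.27208657e-04])))
P0=[.05,.07,.3,.35,0,.35,.2,0]
f=lambda P:np.concatenate([fk(s["qpos"],P)[0]-s["ee_pos"] for s in S])
r=least_squares(f,P0); print(np.round(r.x,4),np.abs(r.fun).max())
for s in S:
    M=fk(s["qpos"],r.x)[1].T@rot(s["tool_rot"]); print(np.round(M,3).tolist())
np.save("P.npy",r.x)
E
```

```text
[-0.      0.07    0.2944  0.4545  0.0614  0.5577  0.3045  0.    ] 2.3442480817648104e-08
[[-0.0, -1.0, 0.0], [1.0, 0.0, -0.0], [0.0, 0.0, 1.0]]
[[-0.0, -1.0, 0.0], [1.0, -0.0, 0.0], [-0.0, 0.0, 1.0]]
[[0.0, -1.0, 0.0], [1.0, 0.0, 0.0], [-0.0, 0.0, 1.0]]
[[0.0, -1.0, 0.0], [1.0, 0.0, 0.0], [-0.0, 0.0, 1.0]]
[[-0.0, -1.0, -0.0], [1.0, -0.0, -0.0], [0.0, -0.0, 1.0]]
```

```bash
cat >> kin.py <<'E'
P=np.load("P.npy"); M0=np.array([[0,-1,0],[1,0,0],[0,0,1.]])
def ik(p,Rt,q0):
    def f(q):
        pp,R6=fk(q,P); return np.concatenate([(pp-p)*5,R.from_matrix((R6@M0).T@Rt).as_rotvec()])
    r=least_squares(f,np.clip(q0,lo+1e-3,hi-1e-3),bounds=(lo,hi),xtol=1e-12,ftol=1e-12,gtol=1e-12); return r.x,np.abs(r.fun).max()
Rts,pts=load("ts_grasp.pkl")
def tcp(ps,Rs):
    Rt=Rs@Rts.T; return np.asarray(ps)-Rt@pts, Rt
def spat(state):
    Rt=rot(state["tool_rot"]); return state["ee_pos"]+Rt@pts, Rt@Rts
def Rsp(yaw,pitch): return Rz(np.radians(yaw))@Ry(np.radians(pitch))
def delta(s,ps,Rs):
    p,Rt=tcp(ps,Rs); return (p-s["ee_pos"])*100, R.from_matrix(Rt@rot(s["tool_rot"]).T).as_rotvec()
def fr(o,yaw,v):
    v=np.array(v,float); return np.array([*o,0])+Rz(np.radians(yaw))@v
def plan(s,W,q0=None):
    q=s["qpos"] if q0 is None else q0
    for n,ps,Rs in W:
        p,Rt=tcp(ps,Rs); q2,e=ik(p,Rt,q); 
        x,a=delta(s,ps,Rs)
        print(n,"xyz",np.round(x,2).tolist(),"rot",np.round(a,3).tolist(),"q",np.round(q2,2).tolist(),"err %.1e"%e,"margin",round(min((q2-lo).min(),(hi-q2).min()),2),"dq",round(np.abs(q2-q).max(),2))
        q=q2
E
python3 - <<'E'
from kin import *
s=load("grasp.pkl")
H=(.5745,.2325);yh=-11.1; hp=lambda x,y,z:fr(H,yh,(x,y,z))
ST=(.6055,-.2475);ys=7.3
sp0,Rs0=spat(s)
W=[("lift",sp0+[0,0,.08],Rs0),("up",sp0+[-.05,.1,.2],Rsp(-4,0)),
("pre",hp(-.085,.009,.135),Rsp(yh,2)),("low",hp(-.085,.009,.096),Rsp(yh,2)),("in",hp(.024,.009,.096),Rsp(yh,2)),
("lifted",hp(.02,.009,.16),Rsp(yh,-6)),("carry",[.56,0,.24],Rsp(0,-4))]
def st(u,n,pitch): # plate frame at seat pitch: u along slope from corner up, n normal; plate centre pos
    return 0
# blade origin is 14mm behind plate centre (u larger)
for pitch in (15,30,45):
    th=np.radians(pitch)
    # lower edge at corner approx; plate centre 50 mm up along pitch dir; blade origin 64 mm up and 2mm below
    c=np.array([.030,0,.036]); d=np.array([-np.cos(th),0,np.sin(th)]); n=np.array([np.sin(th),0,np.cos(th)])
    W.append((f"st{pitch}",fr(ST,ys,c+.064*d-.002*n+[0,0,.01]),Rsp(ys,pitch)))
W.append(("out",fr(ST,ys,c+.19*d-.006*n),Rsp(ys,45)))
plan(s,W)
E
```

```text
lift xyz [0.0, -0.0, 8.0] rot [-0.0, 0.0, -0.0] q [-0.28, -0.04, 2.2, 0.27, 0.58, 1.02] err 3.5e-16 margin 0.35 dq 0.19
up xyz [-5.0, 11.73, 20.0] rot [0.0, -0.0, -0.147] q [0.06, -0.33, 2.19, -0.08, 0.85, 1.74] err 1.1e-15 margin 0.36 dq 0.72
pre xyz [-16.62, 31.79, 13.61] rot [0.002, 0.035, -0.271] q [0.66, -0.2, 2.2, -0.35, 0.9, 2.58] err 2.9e-02 margin 0.0 dq 0.84
low xyz [-16.62, 31.79, 9.71] rot [0.002, 0.035, -0.271] q [0.64, -0.14, 2.23, -0.35, 0.82, 2.58] err 4.3e-02 margin 0.0 dq 0.09
in xyz [-5.92, 29.69, 9.71] rot [0.002, 0.035, -0.271] q [0.51, 0.03, 2.08, -0.39, 0.76, 2.52] err 1.1e-15 margin 0.06 dq 0.17
lifted xyz [-6.67, 29.84, 14.46] rot [-0.006, -0.105, -0.271] q [0.55, -0.09, 2.13, -0.48, 0.76, 2.58] err 3.1e-02 margin 0.0 dq 0.12
carry xyz [-10.42, 3.78, 22.87] rot [0.003, -0.07, -0.077] q [-0.23, -0.61, 2.32, 0.13, 0.93, 1.28] err 7.2e-16 margin 0.17 dq 1.3
st15 xyz [-7.63, -22.72, 8.7] rot [-0.027, 0.26, 0.05] q [-0.72, 0.07, 2.01, 0.16, 0.94, 0.63] err 3.9e-14 margin 0.54 dq 0.69
st30 xyz [-5.15, -22.4, 12.79] rot [-0.054, 0.521, 0.049] q [-0.58, 0.19, 1.79, -0.06, 1.22, 0.88] err 5.6e-16 margin 0.76 dq 0.29
st45 xyz [-1.71, -21.96, 16.1] rot [-0.08, 0.781, 0.047] q [-0.47, 0.36, 1.53, -0.2, 1.53, 1.01] err 1.1e-15 margin 0.93 dq 0.3
out xyz [-10.83, -23.13, 23.73] rot [-0.08, 0.781, 0.047] q [-0.56, 0.14, 1.67, -0.22, 1.6, 0.9] err 1.4e-15 margin 0.88 dq 0.23
```

```bash
cat > wp.py <<'E'
from kin import *
import kin
H=(.5745,.2325);yh=-11.1; hp=lambda x,y,z:fr(H,yh,(x,y,z))
ST=(.6055,-.2475);ys=7.3
sp0,Rs0=np.array([.662,-.0287,.003]),Rsp(4.4,0)
def wps():
    W=[("grasp",sp0,Rs0),("lift",sp0+[0,0,.08],Rs0),("up",sp0+[-.05,.1,.2],Rsp(-4,0)),
    ("pre",hp(-.085,.009,.135),Rsp(yh,2)),("low",hp(-.085,.009,.096),Rsp(yh,3)),("in",hp(.024,.009,.096),Rsp(yh,3)),
    ("lifted",hp(.02,.009,.16),Rsp(yh,-6)),("carry",[.56,0,.24],Rsp(0,-4)),("pst",fr(ST,ys,(-.04,0,.18)),Rsp(ys,5))]
    for pitch in (15,30,45):
        th=np.radians(pitch); c=np.array([.030,0,.036]); d=np.array([-np.cos(th),0,np.sin(th)]); n=np.array([np.sin(th),0,np.cos(th)])
        W.append((f"st{pitch}",fr(ST,ys,c+.064*d-.002*n+[0,0,.01]),Rsp(ys,pitch)))
    W.append(("out",fr(ST,ys,c+.19*d-.006*n),Rsp(ys,45)))
    return W
if __name__=="__main__":
    for half in (0,1):
      for a in (0,5,10,15,20,25):
        Rt=Ry(-np.radians(a))@np.diag([1,-1,-1.])@Rz(np.pi*half)
        kin.Rts=Rt.T; gp=np.array([-.126,0,.0455]); kin.pts=-Rt.T@gp-[0,0,.0174]
        q=np.array([-.28,.13,2.2,.0,.6,.9-3.14*half]); out=[]
        for n,ps,Rs in wps():
            p,T=tcp(ps,Rs); q,e=ik(p,T,q); out.append((n,round(float(min((q-lo).min(),(hi-q).min())),2),int(np.argmin(np.minimum(q-lo,hi-q))+1),e>1e-4))
        print(half,a,[(n,m,j) if not e else (n,"FAIL",j) for n,m,j,e in out])
E
python3 wp.py
```

```text
0 0 [('grasp', 0.61, 3), ('lift', 0.64, 3), ('up', 0.63, 3), ('pre', 0.34, 6), ('low', 0.35, 6), ('in', 0.47, 6), ('lifted', 0.37, 6), ('carry', 0.49, 2), ('pst', 0.72, 3), ('st15', 0.78, 3), ('st30', 0.85, 4), ('st45', 0.72, 5), ('out', 0.7, 4)]
0 5 [('grasp', 0.55, 3), ('lift', 0.58, 3), ('up', 0.58, 3), ('pre', 0.28, 6), ('low', 0.29, 6), ('in', 0.43, 6), ('lifted', 0.31, 6), ('carry', 0.43, 2), ('pst', 0.68, 3), ('st15', 0.73, 3), ('st30', 0.88, 4), ('st45', 0.78, 4), ('out', 0.74, 4)]
0 10 [('grasp', 0.49, 3), ('lift', 0.52, 3), ('up', 0.52, 3), ('pre', 0.21, 6), ('low', 0.22, 6), ('in', 0.37, 6), ('lifted', 0.24, 6), ('carry', 0.36, 2), ('pst', 0.63, 3), ('st15', 0.68, 3), ('st30', 0.91, 3), ('st45', 0.82, 4), ('out', 0.78, 4)]
0 15 [('grasp', 0.44, 3), ('lift', 0.46, 3), ('up', 0.47, 3), ('pre', 0.13, 6), ('low', 0.13, 6), ('in', 0.3, 6), ('lifted', 0.15, 6), ('carry', 0.3, 2), ('pst', 0.59, 3), ('st15', 0.64, 3), ('st30', 0.86, 3), ('st45', 0.86, 4), ('out', 0.82, 4)]
0 20 [('grasp', 0.37, 5), ('lift', 0.41, 3), ('up', 0.42, 3), ('pre', 0.03, 6), ('low', 0.03, 6), ('in', 0.21
[... 1180 characters left out ...]
'up', 0.47, 3), ('pre', 0.42, 3), ('low', 0.4, 3), ('in', 0.56, 3), ('lifted', 0.5, 3), ('carry', 0.3, 2), ('pst', 0.08, 6), ('st15', 0.23, 6), ('st30', 0.4, 6), ('st45', 0.47, 6), ('out', 0.38, 6)]
1 20 [('grasp', 0.37, 5), ('lift', 0.41, 3), ('up', 0.42, 3), ('pre', 0.39, 3), ('low', 0.37, 3), ('in', 0.52, 3), ('lifted', 0.46, 3), ('carry', 0.23, 2), ('pst', 'FAIL', 6), ('st15', 0.16, 6), ('st30', 0.36, 6), ('st45', 0.46, 6), ('out', 0.36, 6)]
1 25 [('grasp', 0.28, 5), ('lift', 0.35, 3), ('up', 0.36, 3), ('pre', 0.35, 3), ('low', 0.33, 3), ('in', 0.48, 3), ('lifted', 0.42, 3), ('carry', 0.17, 2), ('pst', 'FAIL', 6), ('st15', 0.07, 6), ('st30', 0.32, 6), ('st45', 0.44, 6), ('out', 0.34, 6)]
```

>>> {"name": "carry_out", "arguments": {"steps": [{"jaw":-1,"xyz":[0,0,0],"delta_rot":[0,0,0]},{"jaw":-1,"xyz":[0,0,0],"delta_rot":[0,0,0]},{"jaw":-1,"xyz":[0,0,0],"delta_rot":[0,0,0]},{"jaw":-1,"xyz":[-0.3,-0.03,0.4],"delta_rot":[-0.013,0.17,0]},{"jaw":-1,"xyz":[-0.69,-0.07,0],"delta_rot":[-0.027,0.348,0]},{"jaw":-1,"xyz":[-0.69,-0.07,-0.27],"delta_rot":[-0.027,0.348,0]},{"jaw":-1,"xyz":[-0.69,-0.07,-0.27],"delta_rot":[-0.027,0.348,0]},{"jaw":-1,"xyz":[-0.69,-0.07,-0.27],"delta_rot":[-0.027,0.348,0]},{"jaw":1,"xyz":[-0.69,-0.07,-0.27],"delta_rot":[-0.027,0.348,0]},{"jaw":1,"xyz":[-0.69,-0.07,-0.27],"delta_rot":[-0.027,0.348,0]},{"jaw":1,"xyz":[-0.69,-0.07,-0.27],"delta_rot":[-0.027,0.348,0]},{"jaw":1,"xyz":[-0.69,-0.07,-0.27],"delta_rot":[-0.027,0.348,0]},{"jaw":1,"xyz":[-0.69,-0.07,-0.27],"delta_rot":[-0.027,0.348,0]},{"jaw":1,"xyz":[-0.69,-0.07,-0.27],"delta_rot":[-0.027,0.348,0]}]}}

```text
clock: 8.5
ee_pos: [0.5381, -0.0383, 0.0308]
tool_rot: [0.002, 0.998, 0.039, 0.048]
force: [0.1, -0.5, 1.4]
opening: 0.0126
```

```bash
python3 - <<'E'
from cell import manip, eyes
from fit import *
s=manip.get_state(); print(s["clock"],s["qpos"],s["ee_pos"],s["force"],s["wrist_torque"],s["opening"])
print(rot(s["tool_rot"]))
pickle.dump(s,open("grasp.pkl","wb"))
w=eyes.snapshot("wrist");save(w,"w6.png");save(w,"w6a.png",(240,60,400,280),3);pickle.dump(w,open("w6.pkl","wb"))
E
```

```text
8.5 [-0.2128816   0.25148306  2.00515617  0.02883909  0.79212938  1.26123092] [ 0.53814275 -0.03831196  0.03076186] [ 0.05469539 -0.46435287  1.35580069] [-0.0847897   0.00526824 -0.00576781] 0.012631071057805216
[[ 9.92485425e-01  7.69751648e-02  9.51183707e-02]
 [ 7.72838524e-02 -9.97009033e-01  4.39847139e-04]
 [ 9.48677322e-02  6.91457225e-03 -9.95465872e-01]]
```

View pics/w6.png

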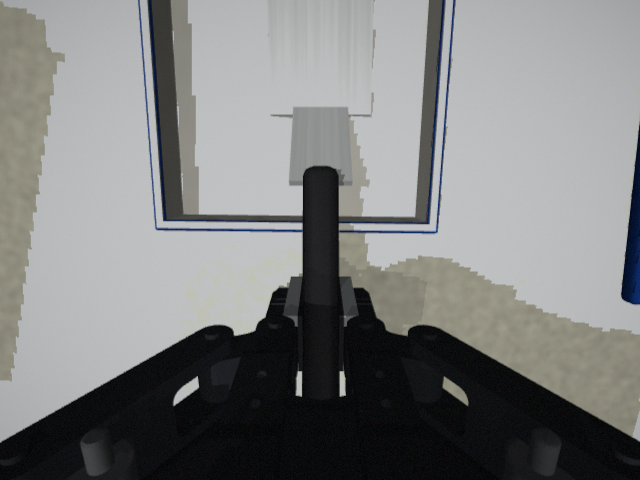

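View pics/w6a.png

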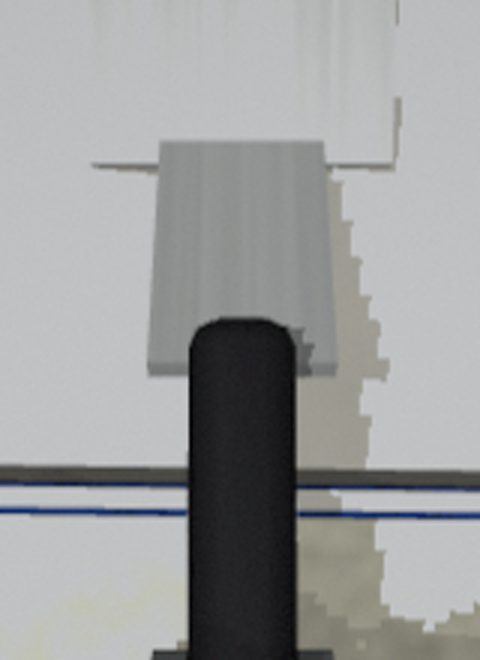

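```bash
python3 - <<'E'
from fit import *
w6=load("w6.pkl") if 0 else pickle.load(open("w6.pkl","rb")); g=pickle.load(open("grasp.pkl","rb"))
v=np.array([.662,-.0287,np.radians(4.43)])
X=np.array([(-42,24,3),(-42,-24,3),(42,24,4),(42,-24,4)])/1000
Xw=X@Rz(v[2]).T+[v[0],v[1],0]
print(proj(w6,Xw),"seen (270.3,115),(371.7,115.7)")
a=atz(w6,(270.3,115),.003);b=atz(w6,(371.7,115.7),.003);m=(a+b)/2;d=a-b;yaw=np.degrees(np.arctan2(-d[0],d[1]))
print(m,np.linalg.norm(d),yaw, m[:2]+.042*np.array([np.cos(v[2]),np.sin(v[2])]))
E
```

```text
[[271.06003886 114.94571393]
 [369.85815989 114.90624416]
 [265.48033978 -85.90444282]
 [374.97418068 -85.5465509 ]] seen (270.3,115),(371.7,115.7)
[ 0.61994941 -0.03222698  0.003     ] 0.049276584318474766 4.029251247724538 [ 0.66182393 -0.02898285]
```

```bash
python3 - <<'E'
from h import *
g=load("grasp.pkl"); Rt=rot(g["tool_rot"]); Rs=Rz(np.radians(4.35))
pickle.dump((Rt.T@Rs,Rt.T@(np.array([.6619,-.0289,.003])-g["ee_pos"])),open("ts_grasp.pkl","wb"))
E
python3 - <<'E'
from wp import *
s=load("grasp.pkl"); sp0,Rs0=spat(s); print(sp0)
W=[("lift",sp0+[0,0,.06],Rs0),("up",sp0+[-.06,.1,.16],Rsp(-4,0)),("pre0",hp(-.10,.009,.21),Rsp(yh,0)),("pre",hp(-.09,.009,.135),Rsp(yh,0))]
plan(s,W)
E
```

```text
[ 0.6619 -0.0289  0.003 ]
lift xyz [0.0, 0.0, 6.0] rot [-0.0, 0.0, 0.0] q [-0.21, 0.15, 1.99, 0.03, 0.91, 1.27] err 1.3e-15 margin 0.56 dq 0.12
up xyz [-6.01, 11.81, 16.0] rot [0.0, 0.0, -0.146] q [0.03, -0.11, 2.04, -0.02, 1.12, 1.68] err 9.7e-15 margin 0.51 dq 0.41
pre0 xyz [-18.18, 32.28, 20.7] rot [-0.0, -0.0, -0.27] q [0.57, -0.2, 2.02, -0.07, 1.25, 2.35] err 8.3e-16 margin 0.23 dq 0.67
pre xyz [-17.2, 32.09, 13.2] rot [-0.0, -0.0, -0.27] q [0.55, -0.1, 2.09, -0.08, 1.09, 2.35] err 1.1e-15 margin 0.23 dq 0.16
```

>>> {"name": "carry_out", "arguments": {"steps": [{"jaw":1,"xyz":[0,0,2],"delta_rot":[0,0,0]},{"jaw":1,"xyz":[0,0,6],"delta_rot":[0,0,0]},{"jaw":1,"xyz":[-2,4,11],"delta_rot":[0,0,-0.05]},{"jaw":1,"xyz":[-6,9,15],"delta_rot":[0,0,-0.12]},{"jaw":1,"xyz":[-9,14.5,17],"delta_rot":[0,0,-0.17]},{"jaw":1,"xyz":[-12,20,19],"delta_rot":[0,0,-0.22]},{"jaw":1,"xyz":[-15,25.5,20],"delta_rot":[0,0,-0.25]},{"jaw":1,"xyz":[-17,30,20.7],"delta_rot":[0,0,-0.27]},{"jaw":1,"xyz":[-18,32.2,20.7],"delta_rot":[0,0,-0.27]},{"jaw":1,"xyz":[-18,32.2,20.7],"delta_rot":[0,0,-0.27]},{"jaw":1,"xyz":[-18,32.2,20.7],"delta_rot":[0,0,-0.27]},{"jaw":1,"xyz":[-18,32.2,20.7],"delta_rot":[0,0,-0.27]}]}}

```text
clock: 10.05
ee_pos: [0.3583, 0.2826, 0.2371]
tool_rot: [0.009, 0.994, -0.097, 0.046]
force: [0.4, -0.5, -2.7]
opening: 0.0123
```

```bash
python3 - <<'E'
from cell import manip, eyes
from kin import *
s=manip.get_state(); print(s["clock"],s["qpos"],s["ee_pos"],s["force"],s["wrist_torque"],s["opening"])
print(spat(s))
for n in ("wrist","top","scene"):
    w=eyes.snapshot(n);save(w,f"a_{n}.png");pickle.dump(w,open(f"a_{n}.pkl","wb"))
E
```

```text
10.05 [ 0.56118287 -0.19886644  2.02385942 -0.07402362  1.25413945  2.34706574] [0.35829597 0.28262868 0.23713242] [ 0.39175619 -0.48774339 -2.72225236] [0.05300338 0.16891832 0.03414164] 0.012257841096915918
(array([0.48001379, 0.2584646 , 0.20927507]), array([[ 9.80904503e-01,  1.94487664e-01,  9.50643285e-04],
       [-1.94488465e-01,  9.80904448e-01,  8.37380783e-04],
       [-7.69629994e-04, -1.00627973e-03,  9.99999198e-01]]))
```

View pics/a_wrist.png

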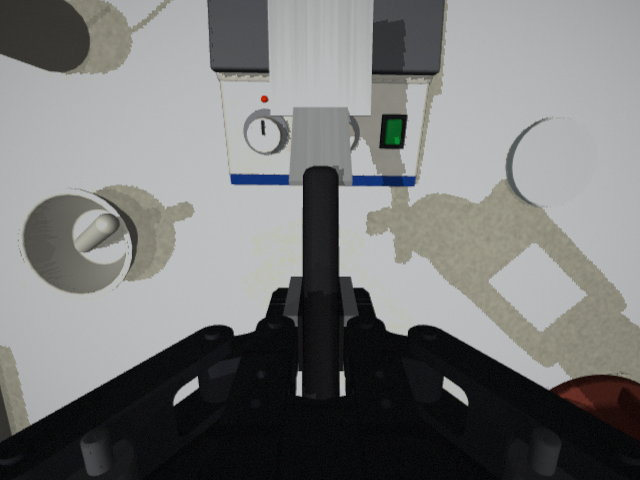

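View pics/a_top.png

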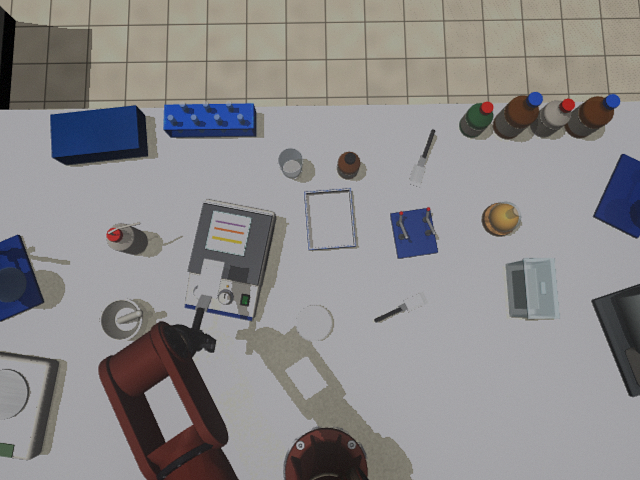

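View pics/a_scene.png

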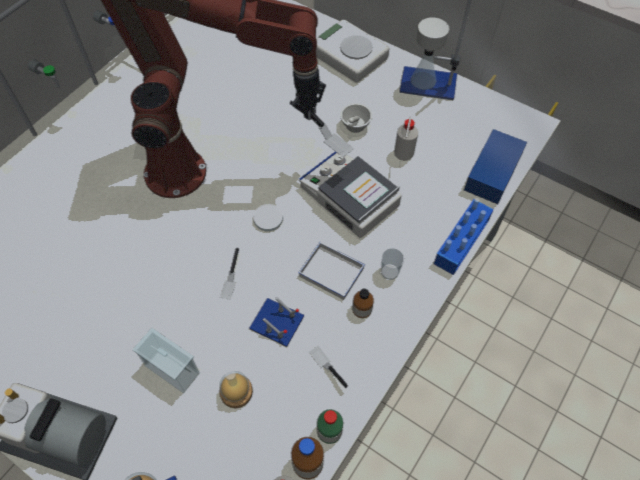

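```bash
python3 - <<'E'
from kin import *
w=load("a_wrist.pkl"); save(w,"aw.png",(190,40,460,200),2.9)
for z in (.095,):
    a=atz(w,(211,69),z);b=atz(w,(440,73),z); print(a,b,np.linalg.norm(a-b),(a+b)/2,np.degrees(np.arctan2(-(a-b)[0],(a-b)[1])))
E
```

```text
[0.50448121 0.33990982 0.095     ] [0.46713001 0.16474717 0.095     ] 0.1791007170891393 [0.48580561 0.25232849 0.095     ] -12.037306710254816
```

View pics/aw.png

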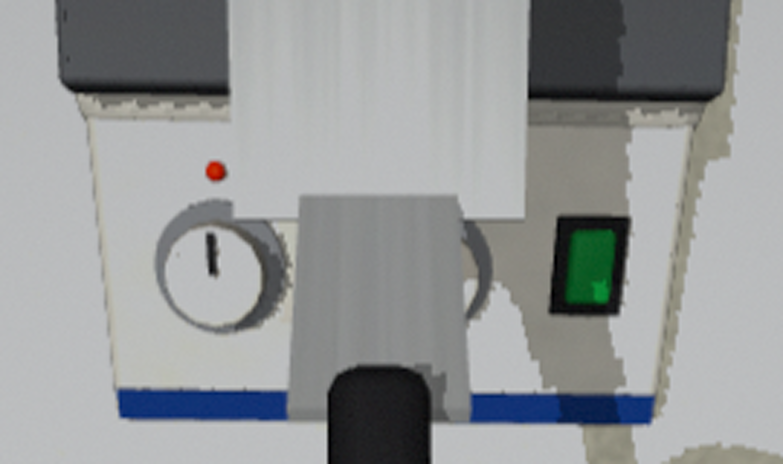

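```bash
sed -i 's/^H=.*/H=(.5745,.2338);yh=-11.5; hp=lambda x,y,z:fr(H,yh,(x,y,z))/' wp.py; python3 - <<'E'
from cell import manip
from wp import *
s=manip.get_state()
W=[("pre",hp(-.085,.009,.125),Rsp(yh,3)),("low",hp(-.085,.009,.0985),Rsp(yh,3)),("in",hp(.024,.009,.0975),Rsp(yh,3))]
plan(s,W)
E
```

```text
pre xyz [1.44, 0.12, -7.83] rot [0.011, 0.051, -0.005] q [0.52, -0.06, 2.05, -0.04, 1.12, 2.31] err 4.3e-13 margin 0.27 dq 0.14
low xyz [1.44, 0.12, -10.48] rot [0.011, 0.051, -0.005] q [0.52, -0.02, 2.07, -0.04, 1.06, 2.31] err 5.6e-16 margin 0.27 dq 0.06
in xyz [12.13, -2.06, -10.58] rot [0.011, 0.051, -0.005] q [0.39, 0.14, 1.9, -0.03, 1.07, 2.17] err 5.6e-16 margin 0.41 dq 0.17
```

>>> {"name": "carry_out", "arguments": {"steps": [{"jaw":1,"xyz":[0.7,0.06,-4],"delta_rot":[0.01,0.04,-0.005]},{"jaw":1,"xyz":[1.44,0.12,-7.8],"delta_rot":[0.011,0.051,-0.005]},{"jaw":1,"xyz":[1.44,0.12,-9.5],"delta_rot":[0.011,0.051,-0.005]},{"jaw":1,"xyz":[1.44,0.12,-10.5],"delta_rot":[0.011,0.051,-0.005]},{"jaw":1,"xyz":[1.44,0.12,-10.5],"delta_rot":[0.011,0.051,-0.005]},{"jaw":1,"xyz":[1.44,0.12,-10.5],"delta_rot":[0.011,0.051,-0.005]}]}}

```text
clock: 10.95
ee_pos: [0.3737, 0.2847, 0.134]
tool_rot: [0.005, 0.995, -0.099, 0.022]
force: [-0.9, 0.2, -1.1]
opening: 0.0125
```

```bash
python3 - <<'E'
from cell import manip, eyes
from kin import *
s=manip.get_state(); print(s["clock"],s["ee_pos"],s["force"],s["wrist_torque"]);p,Rs=spat(s);print(p,R.from_matrix(Rs).as_euler("ZYX",degrees=True),"nose z",(p+Rs@[.042,0,0])[2])
for n in ("wrist","top","scene"):
    w=eyes.snapshot(n);pickle.dump(w,open(f"b_{n}.pkl","wb"))
    save(w,f"b_{n}.png",*{"wrist":(None,1),"top":((160,180,300,340),4),"scene":((280,100,430,250),4)}[n])
E
```

```text
10.95 [0.37368441 0.28468721 0.13396578] [-0.89464466  0.22164207 -1.13895358] [ 0.04096156  0.15006398 -0.00834533]
[0.4937942  0.26033564 0.09996872] [-11.4881625    2.89602289   0.12388454] nose z 0.09784672590409904
```

View pics/b_top.png

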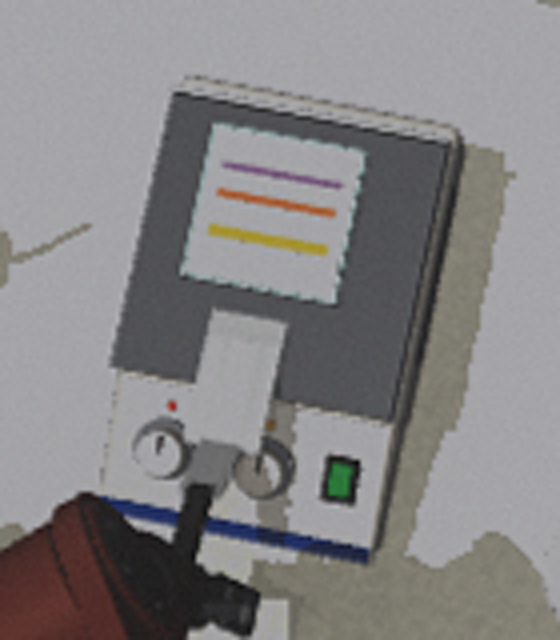

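View pics/b_scene.png

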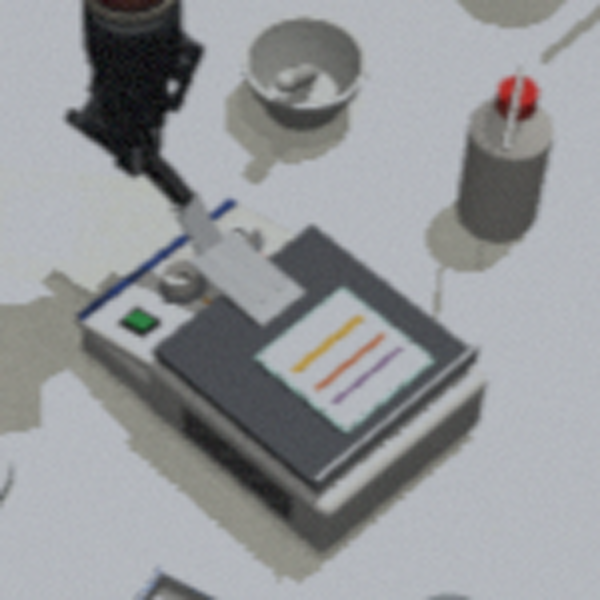

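View pics/b_wrist.png

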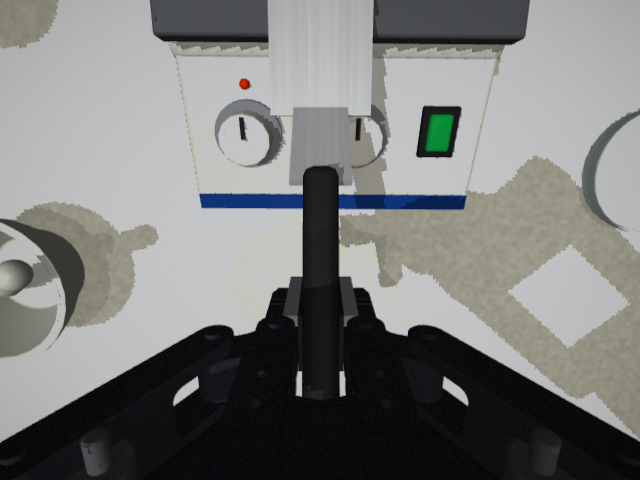

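```bash
python3 - <<'E'
from cell import manip
from wp import *
s=manip.get_state()
W=[("low",hp(-.082,.0067,.0972),Rsp(yh,3)),("l2",hp(-.082,.0067,.0962),Rsp(yh,3)),("in",hp(.024,.0067,.0972),Rsp(yh,3))]
plan(s,W)
E
```

```text
low xyz [0.2, -0.34, -0.22] rot [-0.001, 0.002, -0.0] q [0.51, -0.02, 2.07, -0.04, 1.06, 2.3] err 5.6e-16 margin 0.28 dq 0.01
l2 xyz [0.2, -0.34, -0.32] rot [-0.001, 0.002, -0.0] q [0.51, -0.02, 2.07, -0.04, 1.06, 2.3] err 2.8e-16 margin 0.28 dq 0.0
in xyz [10.59, -2.45, -0.22] rot [-0.001, 0.002, -0.0] q [0.38, 0.14, 1.9, -0.03, 1.07, 2.17] err 4.2e-16 margin 0.41 dq 0.17
```

>>> {"name": "carry_out", "arguments": {"steps": [{"jaw":1,"xyz":[0.2,-0.34,-0.15],"delta_rot":[0,0,0]},{"jaw":1,"xyz":[0.2,-0.34,-0.25],"delta_rot":[0,0,0]},{"jaw":1,"xyz":[0.2,-0.34,-0.3],"delta_rot":[0,0,0]},{"jaw":1,"xyz":[0.2,-0.34,-0.3],"delta_rot":[0,0,0]}]}}

```text
clock: 11.6
ee_pos: [0.3757, 0.2812, 0.1309]
tool_rot: [0.005, 0.995, -0.099, 0.022]
force: [-1.5, -0.5, 0.3]
opening: 0.0124
```

```bash
cat > st.py <<'E'
from cell import manip
from wp import *
s=manip.get_state(); p,Rs=spat(s)
print("t",s["clock"],"tcp",np.round(s["ee_pos"],4),"F",np.round(s["force"],2),"M",np.round(s["wrist_torque"],3),"open",round(s["opening"],4))
l=Rz(-np.radians(yh))@(p-[*H,0]); m=Rz(-np.radians(ys))@(p-[*ST,0])
print("spat",np.round(p,4),"ypr",np.round(R.from_matrix(Rs).as_euler("ZYX",degrees=True),2),"nose z",round((p+Rs@[.042,0,0])[2],4),"inH",np.round(l,4),"inST",np.round(m,4))
E
python3 st.py
```

```text
t 11.6 tcp [0.3757 0.2812 0.1309] F [-1.51 -0.5   0.32] M [-0.09   0.031 -0.054] open 0.0124
spat [0.4958 0.2568 0.0969] ypr [-11.5    2.89   0.11] nose z 0.0948 inH [-0.0817  0.0068  0.0969] inST [-0.0448  0.5142  0.0969]
```

>>> {"name": "carry_out", "arguments": {"steps": [{"jaw":1,"xyz":[0.8,-0.16,0],"delta_rot":[0,0,0]},{"jaw":1,"xyz":[1.6,-0.32,0],"delta_rot":[0,0,0]},{"jaw":1,"xyz":[2.3,-0.47,0],"delta_rot":[0,0,0]},{"jaw":1,"xyz":[2.8,-0.57,0],"delta_rot":[0,0,0]},{"jaw":1,"xyz":[3.3,-0.67,0],"delta_rot":[0,0,0]}]}}

```text
clock: 12.22
ee_pos: [0.409, 0.2744, 0.1308]
tool_rot: [0.005, 0.995, -0.099, 0.022]
force: [-1.5, -0.4, 0.8]
opening: 0.0127
```

```bash
python3 st.py;  python3 - <<'E'
from cell import eyes
from h import *
for n,b in (("top",(180,190,280,290)),("scene",(310,140,420,240))):
    save(eyes.snapshot(n),f"c_{n}.png",b,5)
E
```

```text
t 12.225 tcp [0.409  0.2744 0.1308] F [-1.51 -0.36  0.81] M [ 0.032  0.091 -0.028] open 0.0127
spat [0.529  0.25   0.0968] ypr [-11.51   2.91   0.1 ] nose z 0.0947 inH [-0.0478  0.0068  0.0968] inST [-0.0126  0.5032  0.0968]
```

View pics/c_scene.png

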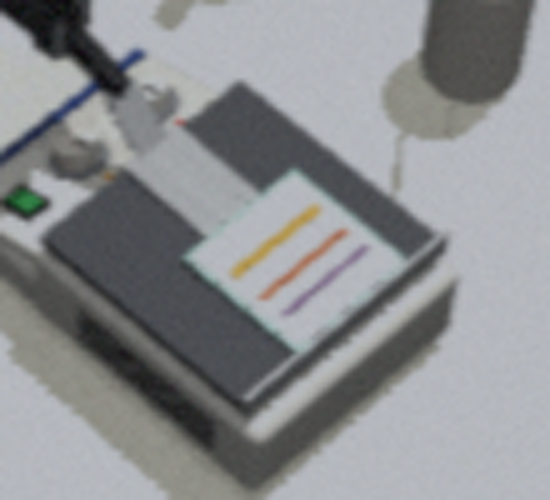

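View pics/c_top.png

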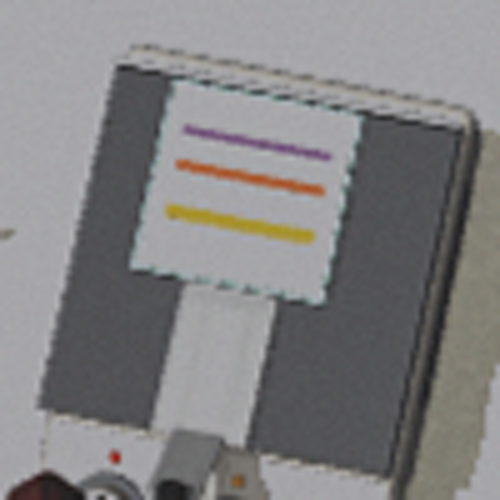

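>>> {"name": "carry_out", "arguments": {"steps": [{"jaw":1,"xyz":[0.6,-0.12,0],"delta_rot":[0,0,0]},{"jaw":1,"xyz":[1.2,-0.24,0],"delta_rot":[0,0,0]},{"jaw":1,"xyz":[1.8,-0.37,0],"delta_rot":[0,0,0]},{"jaw":1,"xyz":[2.4,-0.49,0],"delta_rot":[0,0,0]},{"jaw":1,"xyz":[3.0,-0.61,0],"delta_rot":[0,0,0]},{"jaw":1,"xyz":[3.6,-0.73,0],"delta_rot":[0,0,0]}]}}

```text
clock: 13.08
ee_pos: [0.446, 0.2669, 0.1309]
tool_rot: [0.005, 0.995, -0.1, 0.022]
force: [-0.9, -0.7, -0.5]
opening: 0.0125
```

```bash
python3 st.py;  python3 - <<'E'
from cell import eyes
from h import *
for n,b in (("top",(180,190,280,290)),("scene",(310,140,420,240))):
    save(eyes.snapshot(n),f"d_{n}.png",b,5)
E
```

```text
t 13.075 tcp [0.446  0.2669 0.1309] F [-0.86 -0.75 -0.48] M [0.082 0.194 0.005] open 0.0125
spat [0.5661 0.2425 0.097 ] ypr [-11.51   2.83   0.12] nose z 0.095 inH [-0.01    0.0068  0.097 ] inST [0.0232 0.491  0.097 ]
```

View pics/d_scene.png

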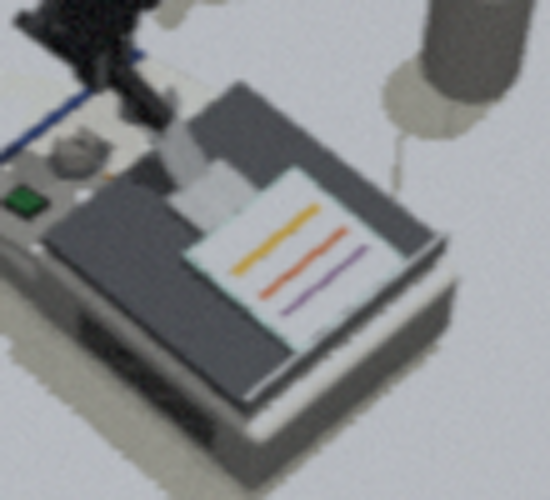

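>>> {"name": "carry_out", "arguments": {"steps": [{"jaw":1,"xyz":[0.7,-0.14,0],"delta_rot":[0,0,0]},{"jaw":1,"xyz":[1.4,-0.28,0],"delta_rot":[0,0,0]},{"jaw":1,"xyz":[2.1,-0.43,0],"delta_rot":[0,0,0]},{"jaw":1,"xyz":[2.7,-0.55,0],"delta_rot":[0,0,0]},{"jaw":1,"xyz":[3.2,-0.65,0],"delta_rot":[0,0,0]},{"jaw":1,"xyz":[3.3,-0.67,0],"delta_rot":[0,0,0]}]}}

```text
clock: 13.92
ee_pos: [0.4797, 0.26, 0.1309]
tool_rot: [0.005, 0.995, -0.1, 0.023]
force: [-2.8, 0.8, 1.1]
opening: 0.0123
```

```bash
python3 st.py;  python3 - <<'E'
from cell import eyes
from h import *
for n,b in (("top",(180,190,280,290)),("scene",(310,140,420,240)),("wrist",None)):
    save(eyes.snapshot(n),f"e_{n}.png",b,5 if b else 1)
E
python3 - <<'E'
from cell import manip
from wp import *
s=manip.get_state(); p,Rs=spat(s)
def piv(pitch,dz,dx=0): # keep nose-ish
    return hp(.0235+dx,.0068,.097+dz),Rsp(yh,pitch)
plan(s,[("a",*piv(0,.004)),("b",*piv(-4,.02)),("c",*piv(-5,.08)),("d",*piv(-5,.13,-.05))])
E
```

```text
t 13.925 tcp [0.4797 0.26   0.1309] F [-2.79  0.77  1.1 ] M [0.058 0.402 0.047] open 0.0123
spat [0.5998 0.2355 0.0971] ypr [-11.55   2.8    0.12] nose z 0.095 inH [0.0244 0.0068 0.0971] inST [0.0557 0.4799 0.0971]
a xyz [-0.25, 0.05, -0.22] rot [-0.012, -0.046, 0.001] q [0.4, 0.12, 1.94, -0.07, 1.01, 2.21] err 5.6e-16 margin 0.37 dq 0.05
b xyz [-0.41, 0.08, 0.51] rot [-0.026, -0.115, 0.001] q [0.43, 0.08, 1.97, -0.12, 0.97, 2.26] err 4.0e-15 margin 0.32 dq 0.06
c xyz [-0.44, 0.09, 6.29] rot [-0.029, -0.132, 0.001] q [0.44, -0.0, 1.94, -0.13, 1.07, 2.26] err 8.3e-16 margin 0.32 dq 0.1
d xyz [-5.34, 1.09, 11.29] rot [-0.029, -0.132, 0.001] q [0.5, -0.13, 1.96, -0.13, 1.18, 2.31] err 5.6e-16 margin 0.27 dq 0.13
```

View pics/e_wrist.png

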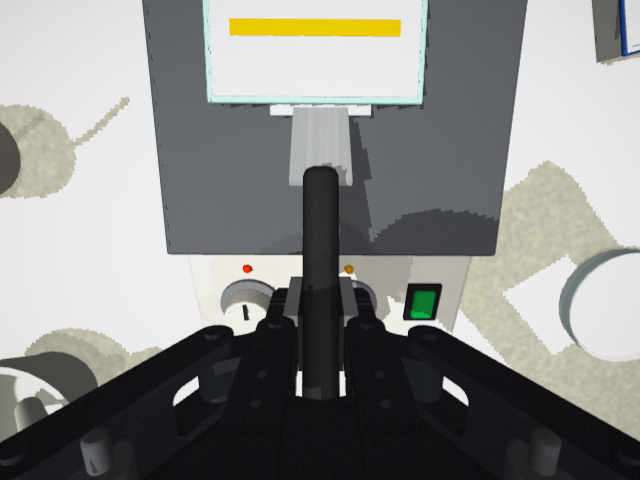

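View pics/e_scene.png

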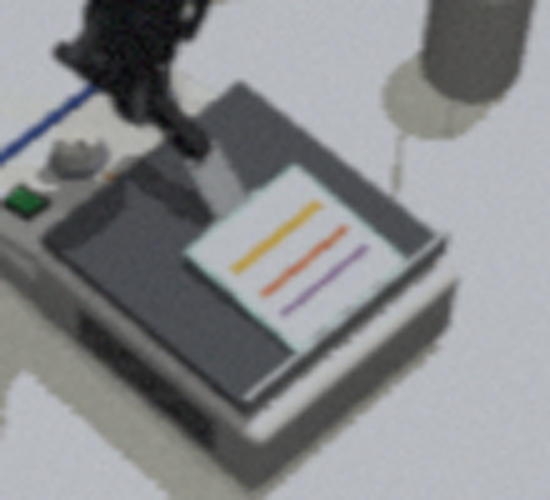

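>>> {"name": "carry_out", "arguments": {"steps": [{"jaw":1,"xyz":[-0.1,0.02,0],"delta_rot":[-0.005,-0.02,0]},{"jaw":1,"xyz":[-0.25,0.05,0],"delta_rot":[-0.012,-0.046,0]},{"jaw":1,"xyz":[-0.33,0.06,0.3],"delta_rot":[-0.02,-0.08,0]},{"jaw":1,"xyz":[-0.41,0.08,0.6],"delta_rot":[-0.026,-0.115,0]},{"jaw":1,"xyz":[-0.44,0.09,1.2],"delta_rot":[-0.029,-0.132,0]},{"jaw":1,"xyz":[-0.44,0.09,2],"delta_rot":[-0.029,-0.132,0]},{"jaw":1,"xyz":[-0.44,0.09,2.8],"delta_rot":[-0.029,-0.132,0]},{"jaw":1,"xyz":[-0.44,0.09,3.3],"delta_rot":[-0.029,-0.132,0]},{"jaw":1,"xyz":[-0.44,0.09,3.5],"delta_rot":[-0.029,-0.132,0]}]}}

```text
clock: 15.2
ee_pos: [0.4759, 0.261, 0.1667]
tool_rot: [0.012, 0.991, -0.1, 0.091]
force: [-0.3, 0.2, -2.9]
opening: 0.0126
```

```bash
python3 st.py;  python3 - <<'E'
from cell import eyes
from h import *
for n,b in (("top",(180,190,280,290)),("scene",(310,140,420,240)),("wrist",None)):
    w=eyes.snapshot(n);save(w,f"f_{n}.png",b,5 if b else 1);pickle.dump(w,open(f"f_{n}.pkl","wb"))
    if not b: save(w,"f_w2.png",(190,0,450,200),3)
E
python3 - <<'E'
from cell import manip
from wp import *
s=manip.get_state(); p,Rs=spat(s)
W=[("up",hp(.0,.0068,.21),Rsp(yh,-5)),("back",hp(-.04,.0,.25),Rsp(-8,-5)),("m1",[.54,.10,.25],Rsp(-3,-5)),("m2",[.54,-.08,.25],Rsp(3,-5)),("m3",fr(ST,ys,(-.05,0,.22)),Rsp(ys,-3)),("m4",fr(ST,ys,(-.04,0,.16)),Rsp(ys,5))]
plan(s,W)
E
```

```text
t 15.2 tcp [0.4759 0.261  0.1667] F [-0.29  0.22 -2.87] M [ 0.068  0.437 -0.039] open 0.0126
spat [0.5994 0.2358 0.1499] ypr [-11.55  -5.05   0.05] nose z 0.1536 inH [0.024  0.0069 0.1499] inST [0.0553 0.4801 0.1499]
up xyz [-2.3, 0.48, 6.1] rot [-0.0, -0.0, 0.001] q [0.47, -0.08, 1.94, -0.13, 1.14, 2.28] err 6.9e-16 margin 0.3 dq 0.13
back xyz [-6.49, -0.15, 10.1] rot [-0.0, -0.0, 0.062] q [0.49, -0.21, 1.98, -0.12, 1.23, 2.23] err 8.3e-16 margin 0.35 dq 0.13
m1 xyz [-6.12, -15.42, 10.1] rot [-0.0, -0.0, 0.149] q [0.11, -0.39, 2.12, -0.04, 1.23, 1.75] err 1.7e-15 margin 0.39 dq 0.49
m2 xyz [-6.12, -34.74, 10.1] rot [-0.0, -0.0, 0.254] q [-0.43, -0.41, 2.13, 0.08, 1.25, 1.07] err 1.1e-15 margin 0.37 dq 0.68
m3 xyz [-4.38, -53.06, 7.54] rot [0.001, 0.035, 0.329] q [-0.76, -0.12, 1.95, 0.12, 1.21, 0.64] err 7.8e-14 margin 0.6 dq 0.43
m4 xyz [-2.97, -52.88, 3.26] rot [0.006, 0.175, 0.328] q [-0.68, 0.02, 1.9, 0.0, 1.22, 0.76] err 1.7e-13 margin 0.65 dq 0.14
```

View pics/f_w2.png

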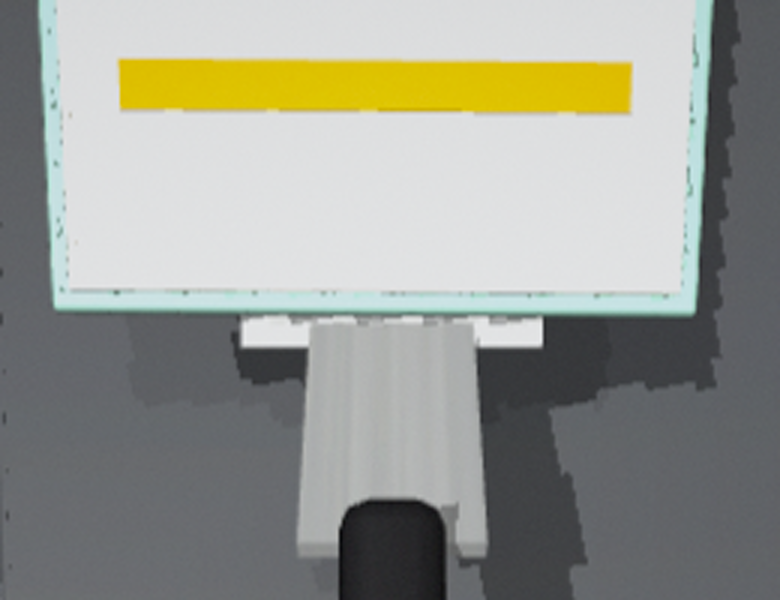

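View pics/f_scene.png

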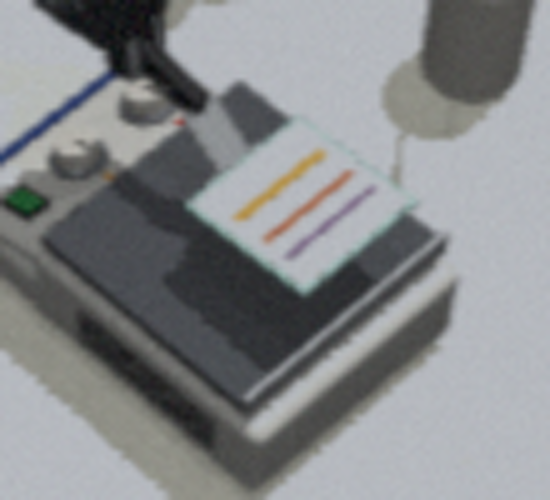

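```bash
python3 - <<'E'
from cell import manip
from wp import *
s=manip.get_state(); p,Rs=spat(s); w=load("f_wrist.pkl")
def ins(uv,z):
    o,d=ray(w,uv); o=Rs.T@(o-p); d=Rs.T@d; return (o+d*(z-o[2])/d[2])*1000
f=lambda u,v:np.array([u/3+190,v/3])
for n,a,z in (("pl",(55,309),.007),("pr",(695,314),.007),("bl",(241,347),.0),("br",(543,347),.0),("band l",(119,59),.007),("band r",(631,63),.007),("edge l top",(40,0),.007),("edge r top",(712,0),.007)):
    print(n,np.round(ins(f(*a),z),1))
E
```

```text
pl [-37.4  52.5   7. ]
pr [-38.  -46.7   7. ]
bl [-42.   24.8   0. ]
br [-41.9 -24.2   0. ]
band l [-2.1 40.9  7. ]
band r [ -2.4 -35.2   7. ]
edge l top [ 5.8 52.1  7. ]
edge r top [  6.1 -46.8   7. ]
```

```bash
python3 - <<'E'
from fit import *
w3=pickle.load(open("w3.pkl","rb")); t,s=pickle.load(open("ts.pkl","rb")); w1=pickle.load(open("w1.pkl","rb"))
save(w3,"w3s.png",(480,90,640,290),3.7)
save(s,"ss.png",(240,285,320,355),9)
save(t,"tsd.png",(380,195,450,265),9)
mod=[(50.5,36,63.4),(50.5,-36,63.4),(-16.6,36,77),(-16.6,-36,77)]
fit("rods w2",mod,[(447.5,145.2),(504,142),(448.2,197),(503.8,194.5)],[.6,-.25,.1])
E
```

```text
rods w2 [ 0.6057 -0.2472] yaw 7.36 err px [[-0.2, -1.0], [-0.1, -0.6], [-0.0, 0.9], [0.3, 0.8]]
```

View pics/w3s.png

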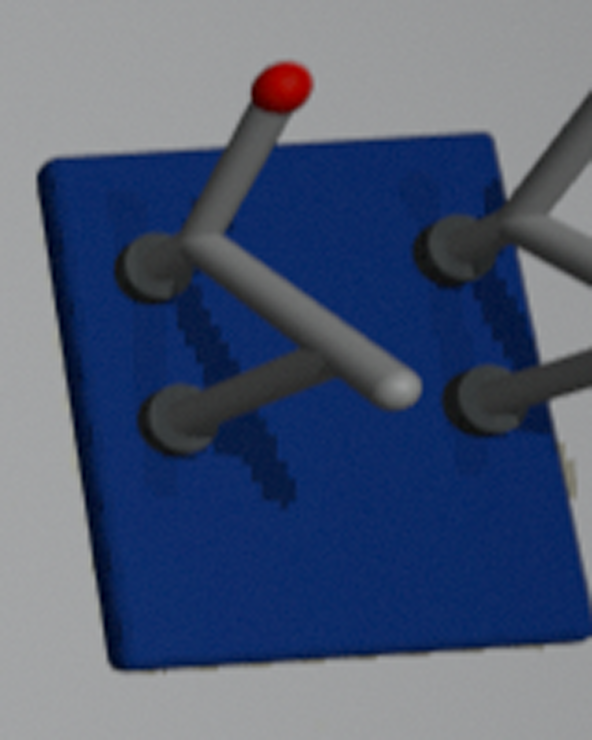

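View pics/ss.png

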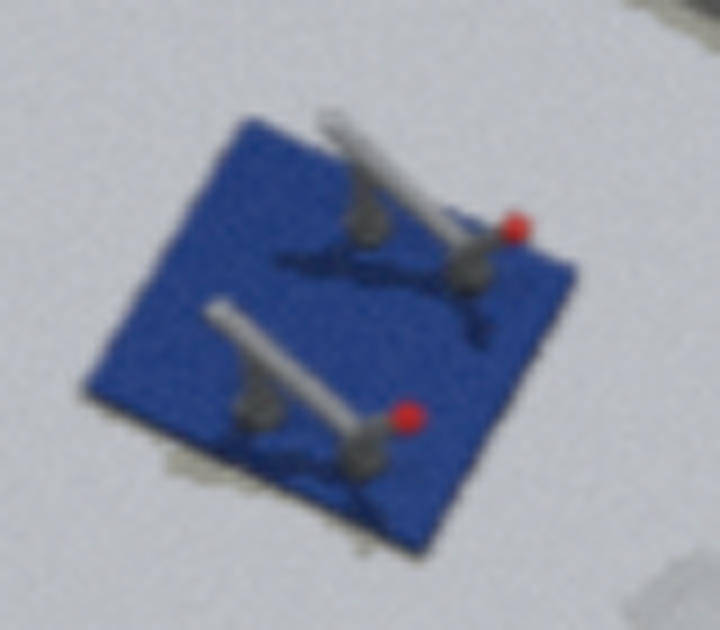

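View pics/tsd.png

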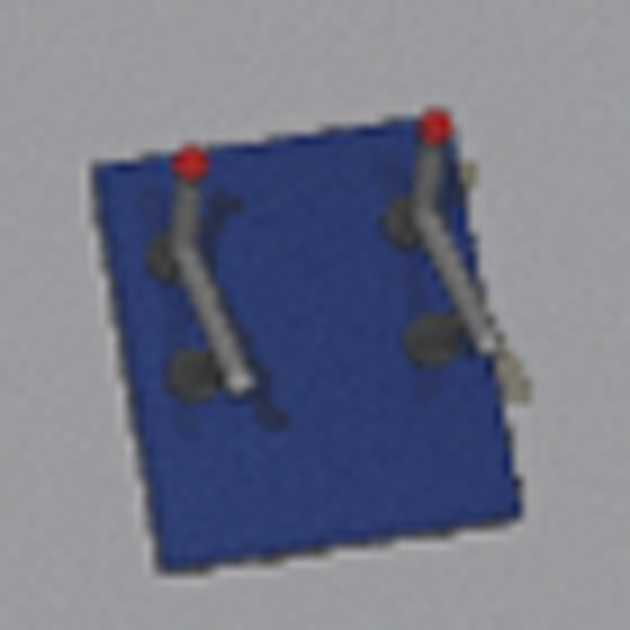

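```bash
python3 - <<'E'
from fit import *
w3=pickle.load(open("w3.pkl","rb")); t,s=pickle.load(open("ts.pkl","rb"))
mod=[(50.5,36,63.4),(50.5,-36,63.4),(-16.6,36,77),(-16.6,-36,77)]
fit("w3",[mod[0],mod[2],(62.5,55,10),(62.5,-55,10),(-62.5,55,10),(-62.5,-55,10)],[(556.2,113.8),(587.2,194.3),(493,133.8),(613,126.5),(510.3,270.5),(639.5,262.2)],[.6,-.25,.1],w3)
fit("w3 rod",[mod[0],mod[2]],[(556.2,113.8),(587.2,194.3)],[.6,-.25,.1],w3)
fit("scene",mod,[(297.4,310.4),(285.3,331.4),(277,298.6),(264.1,319.4)],[.6,-.25,.1],s)
fit("top",mod,[(401.1,213.1),(428.4,209.1),(406.7,237.2),(434.2,233)],[.6,-.25,.1],t)
E
```

```text
w3 [ 0.6055 -0.2465] yaw 6.95 err px [[-0.6, -1.0], [-2.2, 1.7], [-0.6, -2.8], [0.8, -1.3], [1.5, 0.6], [1.7, 2.0]]
w3 rod [ 0.6065 -0.2477] yaw 7.92 err px [[-0.1, -1.3], [0.1, 1.2]]
scene [ 0.6056 -0.2484] yaw 7.04 err px [[0.3, 0.1], [0.1, 0.1], [-0.3, -0.1], [-0.1, -0.1]]
top [ 0.6058 -0.2499] yaw 7.78 err px [[0.0, -0.2], [-0.1, -0.3], [-0.1, 0.3], [0.1, 0.3]]
```

>>> {"name": "carry_out", "arguments": {"steps": [{"jaw":1,"xyz":[-0.5,0.1,1.2],"delta_rot":[0,0,0]},{"jaw":1,"xyz":[-1.3,0.28,3.5],"delta_rot":[0,0,0]},{"jaw":1,"xyz":[-2.5,0.4,6.2],"delta_rot":[0,0,0.005]},{"jaw":1,"xyz":[-4.5,0.2,8.5],"delta_rot":[0,0,0.02]},{"jaw":1,"xyz":[-6,-1.3,10],"delta_rot":[0,0,0.05]},{"jaw":1,"xyz":[-6.3,-4.3,10.5],"delta_rot":[0,0,0.08]},{"jaw":1,"xyz":[-6.3,-8,10.5],"delta_rot":[0,0,0.11]},{"jaw":1,"xyz":[-6.3,-12,10.5],"delta_rot":[0,0,0.135]},{"jaw":1,"xyz":[-6.3,-16,10.5],"delta_rot":[0,0,0.155]},{"jaw":1,"xyz":[-6.3,-20,10.5],"delta_rot":[0,0,0.175]},{"jaw":1,"xyz":[-6.3,-24,10.5],"delta_rot":[0,0,0.195]},{"jaw":1,"xyz":[-6.3,-28,10.5],"delta_rot":[0,0,0.215]},{"jaw":1,"xyz":[-6.3,-32,10.5],"delta_rot":[0,0,0.24]},{"jaw":1,"xyz":[-6,-36,10.5],"delta_rot":[0,0,0.26]},{"jaw":1,"xyz":[-5.6,-40,10.3],"delta_rot":[0,0,0.28]},{"jaw":1,"xyz":[-5.2,-44,9.8],"delta_rot":[0,0,0.3]},{"jaw":1,"xyz":[-4.9,-47.5,9.3],"delta_rot":[0,0,0.315]},{"jaw":1,"xyz":[-4.6,-50.5,8.8],"delta_rot":[0,0,0.325]},{"jaw":1,"xyz":[-4.4,-52.3,8.5],"delta_rot":[0,0,0.33]},{"jaw":1,"xyz":[-4.4,-53,8.5],"delta_rot":[0,0,0.33]}]}}

```text
clock: 17.85
ee_pos: [0.4311, -0.2696, 0.2508]
tool_rot: [-0.003, 0.994, 0.064, 0.091]
force: [0.2, 0.2, -2.4]
opening: 0.0123
```

```bash
sed -i 's/^ST=.*/ST=(.6058,-.2474);ys=7.4/' wp.py; python3 st.py;  python3 - <<'E'
from cell import eyes
from h import *
for n,b in (("scene",(210,230,350,360)),("wrist",None)):
    w=eyes.snapshot(n);save(w,f"g_{n}.png",b,4.5 if b else 1);pickle.dump(w,open(f"g_{n}.pkl","wb"))
E
```

```text
t 17.85 tcp [ 0.4311 -0.2696  0.2508] F [ 0.21  0.23 -2.41] M [0.022 0.517 0.032] open 0.0123
spat [ 0.5561 -0.2535  0.2338] ypr [ 7.34 -4.95  0.02] nose z 0.2374 inH [ 0.0791 -0.4812  0.2338] inST [-0.0501  0.0003  0.2338]
```

View pics/g_wrist.png

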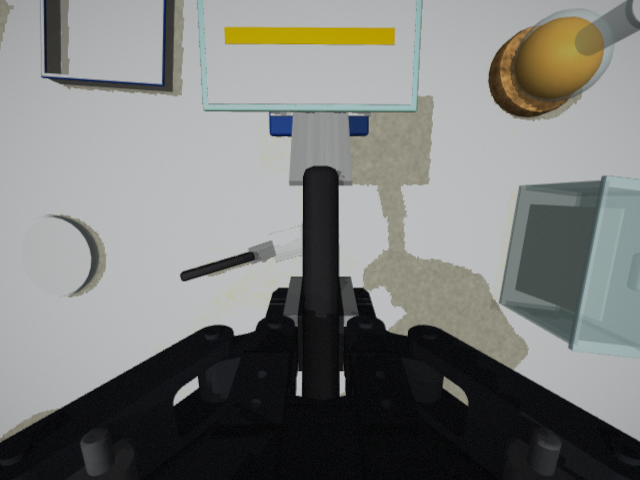

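View pics/g_scene.png

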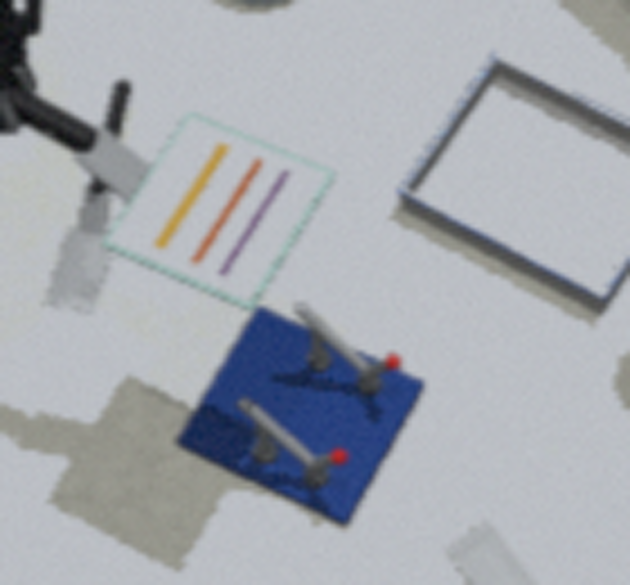

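```bash
python3 - <<'E'
from kin import *
save(load("g_wrist.pkl"),"g_w2.png",(190,0,450,200),3)
E
```

```text
(no output)
```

View pics/g_w2.png

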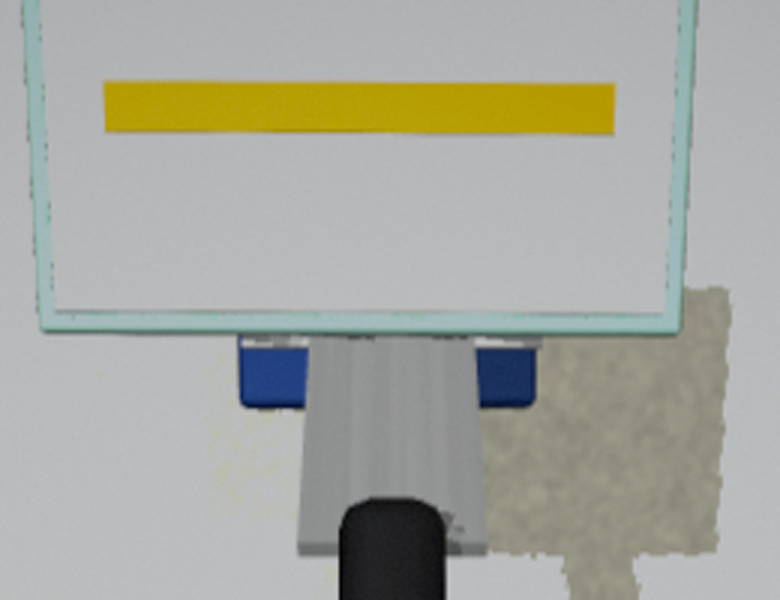

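```bash
cat > pl.py <<'E'
from kin import *
def ins(w,s,uv,z,k=3,off=(190,0)):
    p,Rs=spat(s); o,d=ray(w,np.array(uv)/k+off); o=Rs.T@(o-p); d=Rs.T@d; return np.round((o+d*(z-o[2])/d[2])*1000,1)
E
python3 - <<'E'
from cell import manip
from pl import *
from wp import *
s=manip.get_state(); w=load("g_wrist.pkl")
for n,a,z in (("pl",(42,329),.007),("pr",(679,332),.007),("bl",(241,347),.0),("br",(543,347),.0),("band l",(104,82),.007),("band r",(615,84),.007)):
    print(n,ins(w,s,a,z))
for z in (.01,0):
    a=atz(w,np.array((241,405))/3+[190,0],z);b=atz(w,np.array((535,405))/3+[190,0],z); print(a,b,np.linalg.norm(a-b),(a+b)/2,"exp",fr(ST,ys,(-.0625,0,0)))
E
```

```text
pl [-40.7  53.3   7. ]
pr [-41.1 -45.4   7. ]
bl [-42.4  23.6   0. ]
br [-42.3 -25.3   0. ]
band l [-5.7 42.   7. ]
band r [ -5.8 -34.    7. ]
[ 0.53701914 -0.20214201  0.01      ] [ 0.55095442 -0.30964409  0.01      ] 0.10840152517152248 [ 0.54398678 -0.25589305  0.01      ] exp [ 0.54382055 -0.25544972  0.        ]
[ 0.53859225 -0.20060286  0.        ] [ 0.55288057 -0.31082848  0.        ] 0.11114784392906646 [ 0.54573641 -0.25571567  0.        ] exp [ 0.54382055 -0.25544972  0.        ]
```

```bash
cat > seat.py <<'E'
from wp import *
PC=np.array([9.5,4.8,2.0])/1000   # plate centre (underside) in spatula frame
YS=-.0040
def plate_for(th,g1,g2):
    """2D (x,z) plate centre so that ledge gap=g1, slope clearance=g2 (m) at pitch th deg"""
    t=np.radians(th); ex=np.array([np.cos(t),-np.sin(t)]); ez=np.array([np.sin(t),np.cos(t)])
    pts=[(.050,.002),(.050,.005),(.0465,0.)]
    C=np.array([.030,.036]); n2=np.array([-np.sin(np.radians(60)),np.cos(np.radians(60))]) # ledge outward (to plate)
    Send=C+.062*np.array([-np.sqrt(.5),np.sqrt(.5)])
    # unknown c: min over pts ((c+a ex+b ez - C).n2)=g1 ; min over slope pts ((S-c).ez)= -g2
    k1=g1-min((a*ex+b*ez)@n2 for a,b in pts)+C@n2
    k2=max(Send@ez,C@ez if th>=44.9 else -9)+g2
    return np.linalg.solve(np.array([n2,ez]),[k1,k2])
def sp_for(th,g1,g2,up=0):
    c=plate_for(th,g1,g2); Rl=Ry(np.radians(th)); o=np.array([c[0],0,c[1]+up])-Rl@np.array([PC[0],0,PC[2]])
    o[1]=YS; return fr(ST,ys,o),Rsp(ys,th)
if __name__=="__main__":
    print(plate_for(45,0,0),"expect -.0062 .0722")
    for th in (18,22,26,30,35,40,45): print(th,plate_for(th,.0015,.004))
E
python3 seat.py
python3 - <<'E'
from cell import manip
from seat import *
s=manip.get_state()
W=[("a",*sp_for(5,.004,.004,.09)),("b",*sp_for(18,.004,.004,.06)),("c",*sp_for(18,.004,.004,.02))]
plan(s,W)
E
```

```text
[-0.00630268  0.07230268] expect -.0062 .0722
18 [-0.00217417  0.08025581]
22 [-0.00325166  0.07987654]
26 [-0.00404334  0.07951258]
30 [-0.00457692  0.07911102]
35 [-0.00513806  0.07863012]
40 [-0.00537003  0.07795458]
45 [-0.00533021  0.07698706]
a xyz [4.61, 0.11, -4.12] rot [-0.022, 0.173, 0.001] q [-0.64, 0.07, 1.82, 0.0, 1.24, 0.8] err 4.2e-16 margin 0.73 dq 0.21
b xyz [5.23, 0.19, -4.42] rot [-0.052, 0.398, 0.001] q [-0.55, 0.21, 1.69, -0.14, 1.42, 0.92] err 2.8e-16 margin 0.86 dq 0.18
c xyz [5.23, 0.19, -8.42] rot [-0.052, 0.398, 0.001] q [-0.55, 0.25, 1.72, -0.15, 1.35, 0.93] err 2.2e-15 margin 0.83 dq 0.07
```

>>> {"name": "carry_out", "arguments": {"steps": [{"jaw":1,"xyz":[0.3,0.01,-0.3],"delta_rot":[-0.003,0.02,0]},{"jaw":1,"xyz":[1,0.03,-0.9],"delta_rot":[-0.008,0.06,0]},{"jaw":1,"xyz":[2,0.05,-1.8],"delta_rot":[-0.013,0.1,0]},{"jaw":1,"xyz":[3,0.08,-2.7],"delta_rot":[-0.018,0.14,0.001]},{"jaw":1,"xyz":[4,0.1,-3.5],"delta_rot":[-0.023,0.18,0.001]},{"jaw":1,"xyz":[4.7,0.12,-4.1],"delta_rot":[-0.029,0.22,0.001]},{"jaw":1,"xyz":[5,0.14,-4.6],"delta_rot":[-0.034,0.26,0.001]},{"jaw":1,"xyz":[5.15,0.16,-5.2],"delta_rot":[-0.04,0.3,0.001]},{"jaw":1,"xyz":[5.2,0.18,-5.9],"delta_rot":[-0.044,0.34,0.001]},{"jaw":1,"xyz":[5.23,0.19,-6.7],"delta_rot":[-0.049,0.375,0.001]},{"jaw":1,"xyz":[5.23,0.19,-7.4],"delta_rot":[-0.052,0.395,0.001]},{"jaw":1,"xyz":[5.23,0.19,-7.9],"delta_rot":[-0.052,0.398,0.001]},{"jaw":1,"xyz":[5.23,0.19,-8.2],"delta_rot":[-0.052,0.398,0.001]},{"jaw":1,"xyz":[5.23,0.19,-8.2],"delta_rot":[-0.052,0.398,0.001]}]}}

```text
clock: 19.7
ee_pos: [0.4833, -0.2673, 0.1689]
tool_rot: [0.01, 0.992, 0.065, -0.109]
force: [-0.7, -0.0, -3.1]
opening: 0.0124
```

```bash
python3 st.py;  python3 - <<'E'
from cell import eyes
from h import *
for n,b in (("scene",(220,250,340,360)),("wrist",None)):
    w=eyes.snapshot(n);save(w,f"i_{n}.png",b,5 if b else 1);pickle.dump(w,open(f"i_{n}.pkl","wb"))
    if not b: save(w,"i_w2.png",(190,0,450,200),3)
E
```

```text
t 19.7 tcp [ 0.4833 -0.2673  0.1689] F [-0.75 -0.01 -3.08] M [-0.027  0.039  0.001] open 0.0124
spat [ 0.5918 -0.2532  0.1041] ypr [ 7.400e+00  1.803e+01 -1.000e-02] nose z 0.0911 inH [ 0.1141 -0.4738  0.1041] inST [-0.0146 -0.004   0.1041]
```

View pics/i_w2.png

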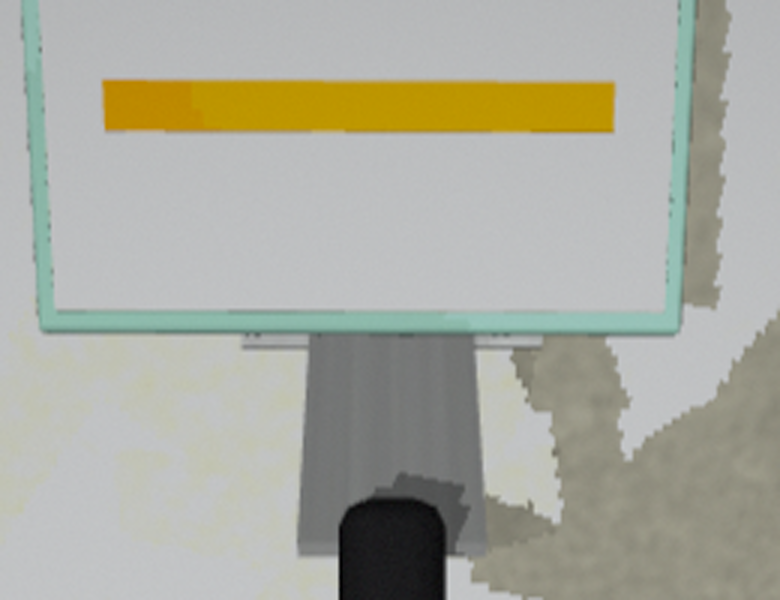

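View pics/i_scene.png

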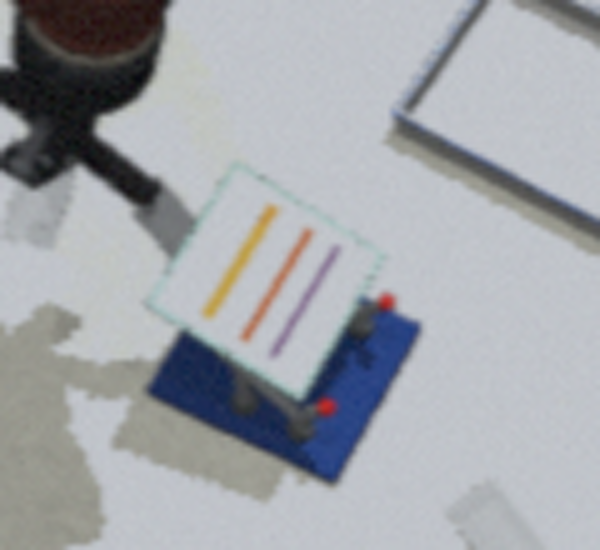

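```bash
python3 - <<'E'
from cell import manip
from seat import *
from pl import ins
s=manip.get_state(); w=load("i_wrist.pkl"); sc=load("i_scene.pkl"); p,Rs=spat(s)
for n,a,z in (("pl",(42,329),.007),("pr",(679,332),.007),("bl",(241,347),.0),("br",(543,347),.0)): print(n,ins(w,s,a,z))
X=np.array([(50,50,5),(50,-50,5),(-50,-50,5),(-50,50,5)])/1000+PC
print("pred scene crop",((proj(sc,X@Rs.T+p)-[220,250])*5).round(0).tolist(),"seen far(385,258),(303,400) near (148,303),(238,163)")
T=np.array([fr(ST,ys,np.array(m)/1000) for m in [(50.5,36,63.4),(50.5,-36,63.4)]])
print("tips",((proj(sc,T)-[220,250])*5).round(0).tolist(),"seen (386,301),(327,407)")
W=[("c",*sp_for(18,.004,.004,.008)),("d",*sp_for(20,.003,.004,.0))]+[(str(t),*sp_for(t,.0015,.004)) for t in (24,28,32,36,40,45)]
plan(s,W)
E
```

```text
pl [-40.9  54.4   7. ]
pr [-41.2 -44.4   7. ]
bl [-42.6  24.6   0. ]
br [-42.5 -24.3   0. ]
pred scene crop [[391.0, 253.0], [305.0, 400.0], [149.0, 304.0], [239.0, 158.0]] seen far(385,258),(303,400) near (148,303),(238,163)
tips [[390.0, 301.0], [329.0, 406.0]] seen (386,301),(327,407)
c xyz [0.0, 0.02, -1.46] rot [0.001, 0.0, -0.0] q [-0.55, 0.26, 1.73, -0.15, 1.32, 0.93] err 2.8e-16 margin 0.82 dq 0.03
d xyz [0.28, 0.06, -1.9] rot [-0.004, 0.035, -0.0] q [-0.54, 0.29, 1.7, -0.17, 1.35, 0.95] err 8.3e-16 margin 0.85 dq 0.03
24 xyz [0.84, 0.13, -1.19] rot [-0.013, 0.104, -0.0] q [-0.51, 0.33, 1.65, -0.2, 1.42, 0.98] err 5.6e-16 margin 0.9 dq 0.08
28 xyz [1.34, 0.19, -0.47] rot [-0.022, 0.174, -0.0] q [-0.49, 0.37, 1.59, -0.23, 1.5, 1.0] err 8.3e-16 margin 0.9 dq 0.08
32 xyz [1.91, 0.27, 0.21] rot [-0.031, 0.243, -0.0] q [-0.47, 0.42, 1.53, -0.26, 1.58, 1.02] err 5.6e-16 margin 0.87 dq 0.08
36 xyz [2.53, 0.35, 0.84] rot [-0.04, 0.312, -0.0] q [-0.45, 0.47, 1.48, -0.29, 1.65, 1.03] err 1.1e-15 margin 0.84 dq 0.08
40 xyz [3.23, 0.44, 1.41] rot [-0.049, 0.381, -0.0] q [-0.43, 0.52, 1.42, -0.32, 1.72, 1.04] err 5.6e-16 margin 0.81 dq 0.07
45 xyz [4.18, 0.56, 2.02] rot [-0.06, 0.468, -0.0] q [-0.41, 0.58, 1.34, -0.35, 1.82, 1.05] err 5.6e-16 margin 0.78 dq 0.09
```

>>> {"name": "carry_out", "arguments": {"steps": [{"jaw":1,"xyz":[0,0.01,-0.4],"delta_rot":[0,0,0]},{"jaw":1,"xyz":[0,0.02,-0.9],"delta_rot":[0,0,0]},{"jaw":1,"xyz":[0,0.02,-1.4],"delta_rot":[0,0,0]},{"jaw":1,"xyz":[0.14,0.04,-1.7],"delta_rot":[-0.002,0.018,0]},{"jaw":1,"xyz":[0.28,0.06,-1.9],"delta_rot":[-0.004,0.035,0]},{"jaw":1,"xyz":[0.56,0.1,-1.55],"delta_rot":[-0.008,0.07,0]},{"jaw":1,"xyz":[0.84,0.13,-1.19],"delta_rot":[-0.013,0.104,0]},{"jaw":1,"xyz":[0.84,0.13,-1.19],"delta_rot":[-0.013,0.104,0]}]}}

```text
clock: 20.8
ee_pos: [0.4932, -0.2662, 0.1577]
tool_rot: [0.014, 0.985, 0.066, -0.16]
force: [0.4, -0.1, -2.6]
opening: 0.0123
```

```bash
python3 st.py;  python3 - <<'E'
from cell import eyes
from h import *
for n,b in (("scene",(220,250,340,360)),("wrist",(190,0,450,200))):
    w=eyes.snapshot(n);save(w,f"j_{n}.png",b,5 if n=="scene" else 3);pickle.dump(w,open(f"j_{n}.pkl","wb"))
E
python3 - <<'E'
from cell import manip
from seat import *
s=manip.get_state()
plan(s,[(str(t),*sp_for(t,.0015,.004)) for t in (24,28,32,36,40,45)])
E
```

```text
t 20.8 tcp [ 0.4932 -0.2662  0.1577] F [ 0.36 -0.12 -2.6 ] M [ 0.005 -0.064 -0.007] open 0.0123
spat [ 0.5944 -0.253   0.0819] ypr [ 7.44 23.96 -0.05] nose z 0.0649 inH [ 0.1166 -0.4731  0.0819] inST [-0.012  -0.0041  0.0819]
24 xyz [-0.02, -0.01, 0.01] rot [0.0, 0.0, -0.001] q [-0.51, 0.33, 1.65, -0.2, 1.42, 0.98] err 3.3e-13 margin 0.9 dq 0.0
28 xyz [0.48, 0.06, 0.73] rot [-0.009, 0.069, -0.001] q [-0.49, 0.37, 1.59, -0.23, 1.5, 1.0] err 2.8e-16 margin 0.9 dq 0.08
32 xyz [1.04, 0.13, 1.41] rot [-0.018, 0.139, -0.001] q [-0.47, 0.42, 1.53, -0.26, 1.58, 1.02] err 9.7e-16 margin 0.87 dq 0.08
36 xyz [1.67, 0.21, 2.04] rot [-0.027, 0.208, -0.001] q [-0.45, 0.47, 1.48, -0.29, 1.65, 1.03] err 1.1e-15 margin 0.84 dq 0.08
40 xyz [2.37, 0.3, 2.61] rot [-0.036, 0.277, -0.001] q [-0.43, 0.52, 1.42, -0.32, 1.72, 1.04] err 1.1e-15 margin 0.81 dq 0.07
45 xyz [3.32, 0.43, 3.22] rot [-0.047, 0.364, -0.001] q [-0.41, 0.58, 1.34, -0.35, 1.82, 1.05] err 8.3e-16 margin 0.78 dq 0.09
```

View pics/j_wrist.png

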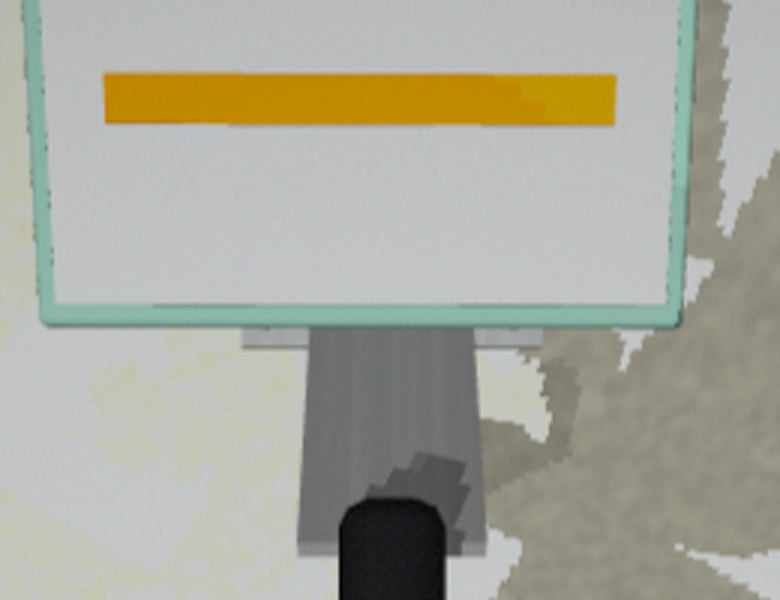

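View pics/j_scene.png

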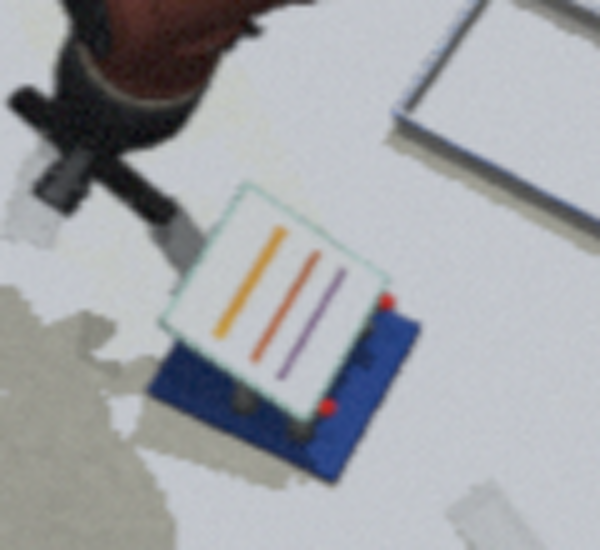

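>>> {"name": "carry_out", "arguments": {"steps": [{"jaw":1,"xyz":[0.23,0.02,0.37],"delta_rot":[-0.005,0.035,0]},{"jaw":1,"xyz":[0.48,0.06,0.73],"delta_rot":[-0.009,0.069,-0.001]},{"jaw":1,"xyz":[0.76,0.09,1.07],"delta_rot":[-0.014,0.104,-0.001]},{"jaw":1,"xyz":[1.04,0.13,1.41],"delta_rot":[-0.018,0.139,-0.001]},{"jaw":1,"xyz":[1.35,0.17,1.73],"delta_rot":[-0.023,0.174,-0.001]},{"jaw":1,"xyz":[1.67,0.21,2.04],"delta_rot":[-0.027,0.208,-0.001]},{"jaw":1,"xyz":[2.02,0.26,2.33],"delta_rot":[-0.032,0.243,-0.001]},{"jaw":1,"xyz":[2.37,0.3,2.61],"delta_rot":[-0.036,0.277,-0.001]},{"jaw":1,"xyz":[2.84,0.36,2.92],"delta_rot":[-0.041,0.32,-0.001]},{"jaw":1,"xyz":[3.32,0.43,3.22],"delta_rot":[-0.047,0.364,-0.001]},{"jaw":1,"xyz":[3.32,0.43,3.22],"delta_rot":[-0.047,0.364,-0.001]}]}}

```text
clock: 22.28
ee_pos: [0.5259, -0.2617, 0.189]
tool_rot: [0.025, 0.939, 0.063, -0.338]
force: [-1.1, -0.6, -3.3]
opening: 0.0122
```

```bash
python3 st.py;  python3 - <<'E'
from cell import eyes
from h import *
for n,b in (("scene",(220,250,340,360)),("wrist",(190,0,450,200))):
    w=eyes.snapshot(n);save(w,f"k_{n}.png",b,5 if n=="scene" else 3);pickle.dump(w,open(f"k_{n}.pkl","wb"))
E
python3 - <<'E'
from cell import manip
from seat import *
s=manip.get_state()
plan(s,[(str(t),*sp_for(45,.0015,t)) for t in (.004,.002,0,-.003,-.006)])
E
```

```text
t 22.275 tcp [ 0.5259 -0.2617  0.189 ] F [-1.09 -0.6  -3.34] M [ 0.028 -0.268  0.014] open 0.0122
spat [ 0.5934 -0.2529  0.0815] ypr [7.430e+00 4.505e+01 3.000e-02] nose z 0.0518 inH [ 0.1155 -0.4731  0.0815] inST [-0.013  -0.0038  0.0815]
0.004 xyz [0.0, -0.01, 0.04] rot [-0.0, -0.0, 0.0] q [-0.41, 0.58, 1.34, -0.35, 1.82, 1.05] err 5.6e-16 margin 0.78 dq 0.0
0.002 xyz [-0.1, -0.03, -0.14] rot [-0.0, -0.0, 0.0] q [-0.41, 0.58, 1.35, -0.35, 1.81, 1.05] err 8.3e-16 margin 0.78 dq 0.0
0 xyz [-0.2, -0.04, -0.32] rot [-0.0, -0.0, 0.0] q [-0.41, 0.58, 1.35, -0.35, 1.81, 1.05] err 5.6e-16 margin 0.78 dq 0.0
-0.003 xyz [-0.36, -0.06, -0.59] rot [-0.0, -0.0, 0.0] q [-0.41, 0.58, 1.36, -0.35, 1.8, 1.05] err 1.7e-15 margin 0.78 dq 0.01
-0.006 xyz [-0.51, -0.08, -0.85] rot [-0.0, -0.0, 0.0] q [-0.41, 0.58, 1.36, -0.35, 1.8, 1.05] err 1.4e-15 margin 0.78 dq 0.01
```

View pics/k_wrist.png

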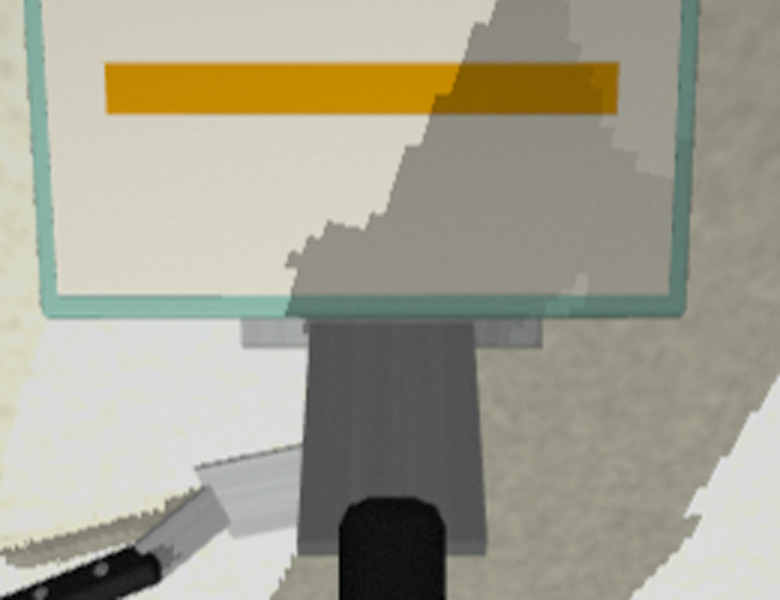

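View pics/k_scene.png

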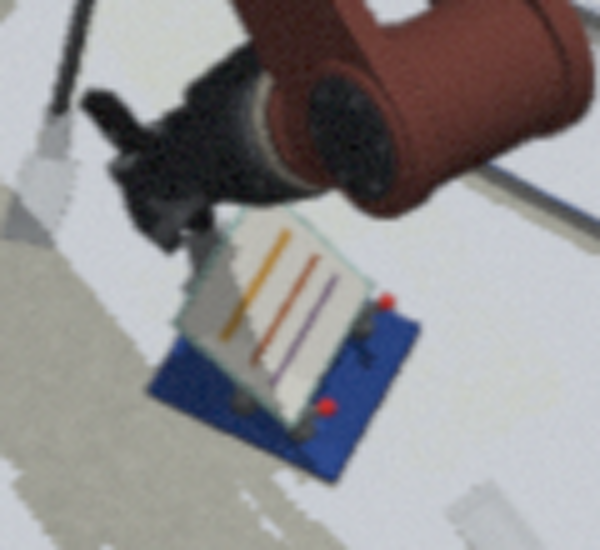

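>>> {"name": "carry_out", "arguments": {"steps": [{"jaw":1,"xyz":[-0.1,-0.01,-0.14],"delta_rot":[0,0,0]},{"jaw":1,"xyz":[-0.2,-0.03,-0.28],"delta_rot":[0,0,0]},{"jaw":1,"xyz":[-0.28,-0.04,-0.4],"delta_rot":[0,0,0]},{"jaw":1,"xyz":[-0.36,-0.05,-0.52],"delta_rot":[0,0,0]},{"jaw":1,"xyz":[-0.46,-0.06,-0.65],"delta_rot":[0,0,0]},{"jaw":1,"xyz":[-0.56,-0.08,-0.76],"delta_rot":[0,0,0]},{"jaw":1,"xyz":[-0.66,-0.09,-0.86],"delta_rot":[0,0,0]},{"jaw":1,"xyz":[-0.66,-0.09,-0.86],"delta_rot":[0,0,0]}]}}

```text
clock: 23.38
ee_pos: [0.5187, -0.2626, 0.1805]
tool_rot: [0.024, 0.939, 0.063, -0.338]
force: [-0.2, -0.2, -2.0]
opening: 0.0128
```

```bash
python3 st.py;  python3 - <<'E'
from cell import eyes
from h import *
for n,b in (("scene",(220,250,340,360)),("wrist",(190,0,450,200))):
    w=eyes.snapshot(n);save(w,f"l_{n}.png",b,5 if n=="scene" else 3);pickle.dump(w,open(f"l_{n}.pkl","wb"))
E

```

```text
t 23.375 tcp [ 0.5187 -0.2626  0.1805] F [-0.2  -0.18 -2.04] M [ 0.051 -0.438 -0.049] open 0.0128
spat [ 0.5862 -0.2538  0.0731] ypr [ 7.41 45.02  0.05] nose z 0.0434 inH [ 0.1087 -0.4755  0.0731] inST [-0.0203 -0.0038  0.0731]
```

View pics/l_wrist.png

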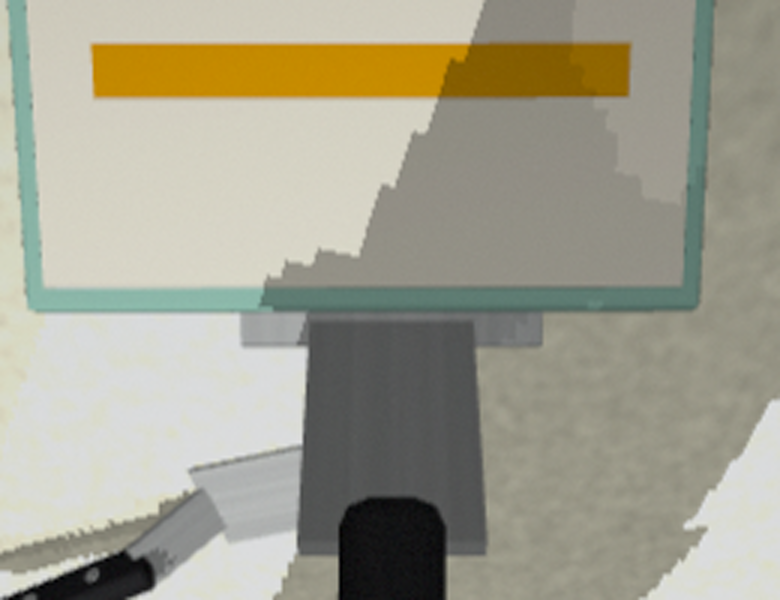

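View pics/l_scene.png

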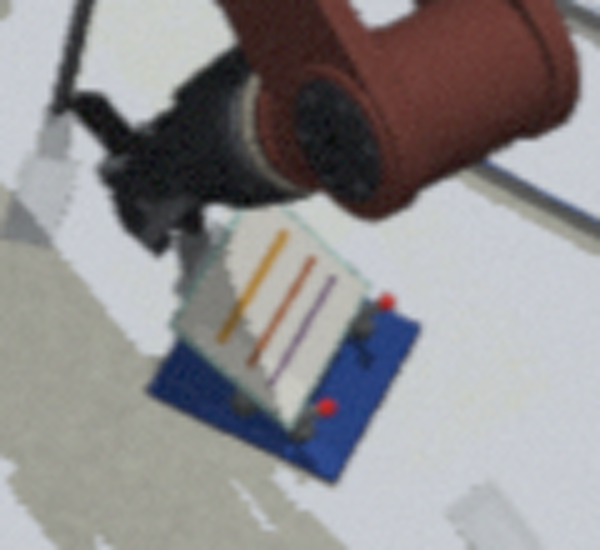

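```bash
python3 - <<'E'
from cell import manip
from seat import *
s=manip.get_state();p,Rs=spat(s); d=-Rs[:,0]
sp0=np.array([.6619,-.0289,.003]);R0=Rsp(4.35,0)
W=[("o1",p+.05*d,Rs),("o2",p+.13*d,Rs),("o3",p+.13*d+[0,0,.06],Rsp(ys,25)),("m1",[.52,-.17,.22],Rsp(6,0)),("m2",[.62,-.04,.16],R0),("m3",sp0+[0,0,.05],R0),("m4",sp0+[0,0,.004],R0),("m5",sp0,R0)]
plan(s,W)
E
```

```text
o1 xyz [-3.51, -0.46, 3.54] rot [-0.0, 0.0, -0.0] q [-0.44, 0.48, 1.44, -0.37, 1.81, 1.02] err 3.6e-14 margin 0.76 dq 0.1
o2 xyz [-9.11, -1.18, 9.19] rot [-0.0, 0.0, -0.0] q [-0.49, 0.33, 1.53, -0.4, 1.85, 0.95] err 2.8e-16 margin 0.73 dq 0.15
o3 xyz [-12.35, -1.6, 12.21] rot [0.045, -0.346, 0.0] q [-0.61, 0.04, 1.71, -0.23, 1.64, 0.84] err 1.1e-15 margin 0.82 dq 0.29
m1 xyz [-12.23, 7.97, 6.71] rot [0.091, -0.78, -0.023] q [-0.64, -0.28, 2.07, 0.06, 1.28, 0.81] err 2.8e-16 margin 0.48 dq 0.36
m2 xyz [-2.26, 21.33, 0.71] rot [0.08, -0.782, -0.05] q [-0.26, -0.08, 2.01, 0.03, 1.11, 1.23] err 4.9e-14 margin 0.54 dq 0.41
m3 xyz [1.93, 22.44, -9.99] rot [0.08, -0.782, -0.05] q [-0.21, 0.16, 1.99, 0.03, 0.89, 1.26] err 1.1e-15 margin 0.56 dq 0.24
m4 xyz [1.93, 22.44, -14.59] rot [0.08, -0.782, -0.05] q [-0.21, 0.24, 2.0, 0.03, 0.8, 1.26] err 2.3e-15 margin 0.55 dq 0.09
m5 xyz [1.93, 22.44, -14.99] rot [0.08, -0.782, -0.05] q [-0.21, 0.25, 2.01, 0.03, 0.79, 1.26] err 1.9e-15 margin 0.54 dq 0.01
```

>>> {"name": "carry_out", "arguments": {"steps": [{"jaw":1,"xyz":[-0.5,-0.07,0.5],"delta_rot":[0,0,0]},{"jaw":1,"xyz":[-1.2,-0.16,1.2],"delta_rot":[0,0,0]},{"jaw":1,"xyz":[-2.2,-0.28,2.2],"delta_rot":[0,0,0]},{"jaw":1,"xyz":[-3.3,-0.43,3.3],"delta_rot":[0,0,0]},{"jaw":1,"xyz":[-4.6,-0.6,4.6],"delta_rot":[0,0,0]},{"jaw":1,"xyz":[-6,-0.78,6],"delta_rot":[0,0,0]},{"jaw":1,"xyz":[-7.6,-0.99,7.6],"delta_rot":[0,0,0]},{"jaw":1,"xyz":[-9.1,-1.18,9.2],"delta_rot":[0,0,0]},{"jaw":1,"xyz":[-10,-1.3,10.1],"delta_rot":[0,0,0]},{"jaw":1,"xyz":[-12,-1.6,12.2],"delta_rot":[0.02,-0.17,0]},{"jaw":1,"xyz":[-13,-1.6,13],"delta_rot":[0.045,-0.346,0]}]}}

```text
clock: 24.85
ee_pos: [0.3888, -0.279, 0.3116]
tool_rot: [0.014, 0.984, 0.065, -0.167]
force: [-0.0, 0.0, -1.3]
opening: 0.0127
```

```bash
python3 st.py;  python3 - <<'E'
from cell import eyes
from h import *
for n,b in (("scene",(220,250,340,360)),("top",(370,180,470,280)),("wrist",None)):
    w=eyes.snapshot(n);save(w,f"m_{n}.png",b,5 if b else 1);pickle.dump(w,open(f"m_{n}.pkl","wb"))
E
python3 - <<'E'
from cell import manip
from seat import *
s=manip.get_state()
sp0=np.array([.6619,-.0289,.003]);R0=Rsp(4.35,0)
W=[("m1",[.52,-.17,.22],Rsp(6,0)),("m2",[.62,-.04,.16],R0),("m3",sp0+[0,0,.05],R0)]
plan(s,W)
E
```

```text
t 24.85 tcp [ 0.3888 -0.279   0.3116] F [-0.02  0.   -1.25] M [ 0.01  -0.133  0.018] open 0.0127
spat [ 0.4891 -0.266   0.2344] ypr [ 7.41 24.74 -0.04] nose z 0.2168 inH [ 0.0159 -0.5068  0.2344] inST [-0.1182 -0.0034  0.2344]
m1 xyz [0.89, 9.62, -6.53] rot [0.053, -0.431, -0.021] q [-0.64, -0.28, 2.07, 0.06, 1.28, 0.81] err 1.1e-15 margin 0.48 dq 0.38
m2 xyz [10.86, 22.98, -12.53] rot [0.047, -0.432, -0.049] q [-0.26, -0.08, 2.01, 0.03, 1.11, 1.23] err 4.9e-14 margin 0.54 dq 0.41
m3 xyz [15.05, 24.09, -23.23] rot [0.047, -0.432, -0.049] q [-0.21, 0.16, 1.99, 0.03, 0.89, 1.26] err 1.2e-15 margin 0.56 dq 0.24
```

View pics/m_scene.png

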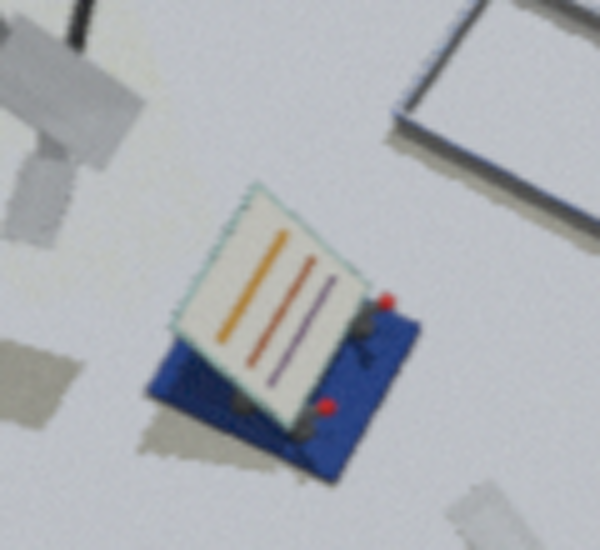

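View pics/m_wrist.png

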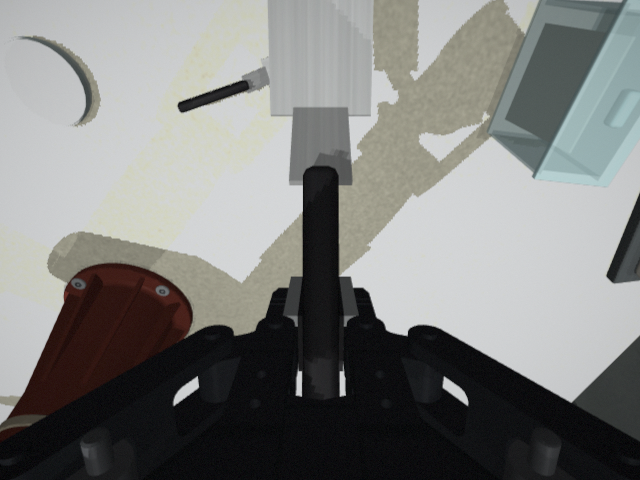

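View pics/m_top.png

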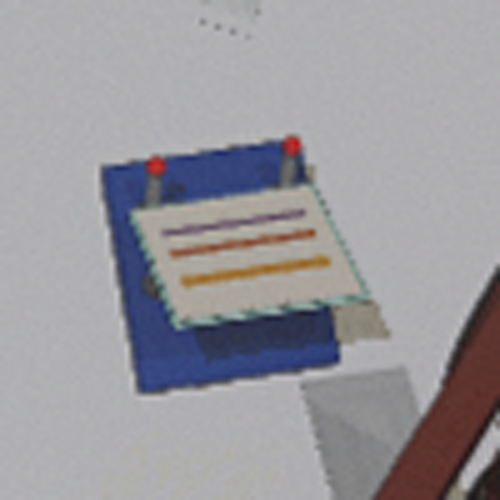

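```bash
python3 - <<'E'
from wp import *
sc=load("m_scene.pkl"); t=load("m_top.pkl")
X=np.array([(-50,50,5),(50,50,5),(50,-50,5),(-50,-50,5)])/1000
Rp=Rsp(ys,45); 
for name,cam,off,obs in (("scene",sc,(220,250),[(257,182),(370,288),(292,432),(173,328)]),("top",t,(370,180),[(178,328),(132,211),(312,184),(370,300)])):
    f=lambda y,u,pit,yw:proj(cam,X@Rsp(yw,pit).T+fr(ST,ys,np.array([-.0062,y,.0722])+Rsp(0,45)@[u,0,0]))
    o=np.array(obs)/5+off
    if name=="top": o=np.array([obs[0],obs[1],obs[2],obs[3]])/5+off
    print(name,((f(0,0,45,ys)-off)*5).round(0).tolist(),obs)
    r=least_squares(lambda v:(f(v[0],v[1],v[2],v[3])-o).ravel(),[0,0,45,ys],x_scale=[.001,.001,1,1]); print(r.x,np.abs(r.fun).max())
E
```

```text
scene [[260.0, 179.0], [375.0, 285.0], [291.0, 430.0], [170.0, 324.0]] [(257, 182), (370, 288), (292, 432), (173, 328)]
[-1.75251717e-03  3.43616709e-04  4.68449017e+01  8.80900919e+00] 0.397743801319109
top [[170.0, 324.0], [124.0, 208.0], [310.0, 182.0], [368.0, 295.0]] [(178, 328), (132, 211), (312, 184), (370, 300)]
[-1.79620173e-03 -3.14471033e-03  4.44941538e+01  7.49767536e+00] 0.7306321448189124
```

>>> {"name": "carry_out", "arguments": {"steps": [{"jaw":1,"xyz":[0,2,-1],"delta_rot":[0.015,-0.12,-0.005]},{"jaw":1,"xyz":[0.3,5,-3],"delta_rot":[0.03,-0.25,-0.01]},{"jaw":1,"xyz":[0.6,8,-5],"delta_rot":[0.045,-0.37,-0.015]},{"jaw":1,"xyz":[1.5,11,-6.5],"delta_rot":[0.053,-0.432,-0.021]},{"jaw":1,"xyz":[4,15,-8],"delta_rot":[0.05,-0.432,-0.03]},{"jaw":1,"xyz":[7,19,-10],"delta_rot":[0.048,-0.432,-0.04]},{"jaw":1,"xyz":[10.5,22.5,-12],"delta_rot":[0.047,-0.432,-0.049]},{"jaw":1,"xyz":[13.5,23.8,-15],"delta_rot":[0.047,-0.432,-0.049]},{"jaw":1,"xyz":[15.05,24.09,-18],"delta_rot":[0.047,-0.432,-0.049]},{"jaw":1,"xyz":[15.05,24.09,-21.5],"delta_rot":[0.047,-0.432,-0.049]},{"jaw":1,"xyz":[15.05,24.09,-23.2],"delta_rot":[0.047,-0.432,-0.049]},{"jaw":1,"xyz":[15.05,24.09,-23.2],"delta_rot":[0.047,-0.432,-0.049]}]}}

```text
clock: 26.5
ee_pos: [0.536, -0.0375, 0.0783]
tool_rot: [0.001, 0.998, 0.039, 0.044]
force: [-0.2, 0.2, -1.3]
opening: 0.0126
```

```bash
python3 st.py;  python3 - <<'E'
from cell import eyes,manip
from seat import *
w=eyes.snapshot("wrist");save(w,"n_wrist.png")
s=manip.get_state()
sp0=np.array([.6619,-.0289,.003]);R0=Rsp(4.35,0)
plan(s,[(str(z),sp0+[0,0,z],R0) for z in (.02,.004,.001,0)])
E
```

```text
t 26.5 tcp [ 0.536  -0.0375  0.0783] F [-0.19  0.24 -1.31] M [0.033 0.258 0.033] open 0.0126
spat [ 0.6596 -0.0279  0.0498] ypr [4.42 0.36 0.11] nose z 0.0495 inH [ 0.1356 -0.2395  0.0498] inST [0.0816 0.2107 0.0498]
0.02 xyz [0.05, -0.03, -2.94] rot [-0.001, -0.002, -0.001] q [-0.21, 0.22, 2.0, 0.03, 0.83, 1.26] err 1.1e-15 margin 0.55 dq 0.06
0.004 xyz [0.05, -0.03, -4.54] rot [-0.001, -0.002, -0.001] q [-0.21, 0.24, 2.0, 0.03, 0.8, 1.26] err 9.0e-16 margin 0.55 dq 0.03
0.001 xyz [0.05, -0.03, -4.84] rot [-0.001, -0.002, -0.001] q [-0.21, 0.25, 2.0, 0.03, 0.79, 1.26] err 1.1e-15 margin 0.55 dq 0.01
0 xyz [0.05, -0.03, -4.94] rot [-0.001, -0.002, -0.001] q [-0.21, 0.25, 2.01, 0.03, 0.79, 1.26] err 1.7e-15 margin 0.54 dq 0.0
```

View pics/n_wrist.png

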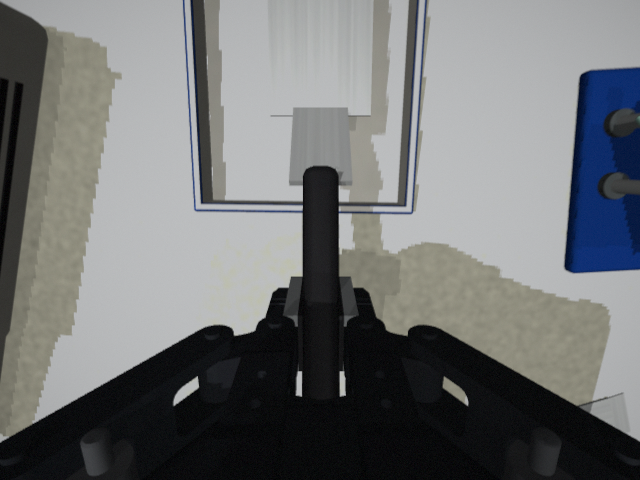

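>>> {"name": "carry_out", "arguments": {"steps": [{"jaw":1,"xyz":[0.05,-0.03,-1.5],"delta_rot":[-0.001,-0.002,-0.001]},{"jaw":1,"xyz":[0.05,-0.03,-3],"delta_rot":[-0.001,-0.002,-0.001]},{"jaw":1,"xyz":[0.05,-0.03,-4],"delta_rot":[-0.001,-0.002,-0.001]},{"jaw":1,"xyz":[0.05,-0.03,-4.5],"delta_rot":[-0.001,-0.002,-0.001]},{"jaw":1,"xyz":[0.05,-0.03,-4.8],"delta_rot":[-0.001,-0.002,-0.001]},{"jaw":1,"xyz":[0.05,-0.03,-4.9],"delta_rot":[-0.001,-0.002,-0.001]},{"jaw":1,"xyz":[0.05,-0.03,-4.9],"delta_rot":[-0.001,-0.002,-0.001]}]}}

```text
clock: 27.42
ee_pos: [0.5385, -0.0384, 0.0315]
tool_rot: [0.002, 0.998, 0.039, 0.048]
force: [-0.3, 0.4, -1.5]
opening: 0.0124
```

```bash
python3 st.py
```

```text
t 27.425 tcp [ 0.5385 -0.0384  0.0315] F [-0.34  0.45 -1.46] M [ 0.002  0.205 -0.012] open 0.0124
spat [ 0.6622 -0.029   0.0038] ypr [ 4.34 -0.01 -0.03] nose z 0.0038 inH [ 0.1384 -0.24    0.0038] inST [0.0841 0.2093 0.0038]
```

Blade is 0.8 mm above the tray floor; last bit down, then release and rise straight up.

>>> {"name": "carry_out", "arguments": {"steps": [{"jaw":1,"xyz":[0,0,-0.08],"delta_rot":[0,0,0]},{"jaw":1,"xyz":[0,0,-0.1],"delta_rot":[0,0,0]},{"jaw":1,"xyz":[0,0,-0.1],"delta_rot":[0,0,0]},{"jaw":-1,"xyz":[0,0,-0.08],"delta_rot":[0,0,0]},{"jaw":-1,"xyz":[0,0,-0.08],"delta_rot":[0,0,0]},{"jaw":-1,"xyz":[0,0,-0.08],"delta_rot":[0,0,0]},{"jaw":-1,"xyz":[0,0,-0.08],"delta_rot":[0,0,0]},{"jaw":-1,"xyz":[0,0,-0.08],"delta_rot":[0,0,0]}]}}

```text
clock: 28.42
ee_pos: [0.5385, -0.0384, 0.0307]
tool_rot: [0.002, 0.998, 0.039, 0.048]
force: [0.4, -0.0, 0.1]
opening: 0.0858
```

```bash
python3 st.py; python3 - <<'E'
from cell import eyes
from h import *
save(eyes.snapshot("wrist"),"o_wrist.png")
E
```

```text
t 28.425 tcp [ 0.5385 -0.0384  0.0307] F [ 0.39 -0.02  0.08] M [ 0.01   0.099 -0.004] open 0.0858
spat [ 0.6623 -0.029   0.003 ] ypr [ 4.34 -0.02 -0.03] nose z 0.003 inH [ 0.1384 -0.24    0.003 ] inST [0.0841 0.2093 0.003 ]
```

View pics/o_wrist.png

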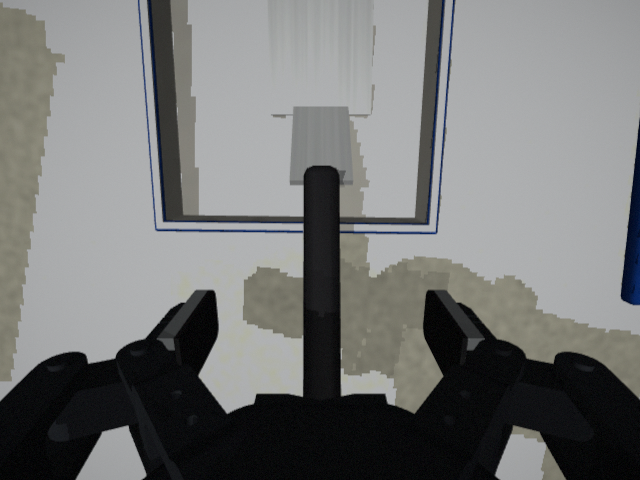

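Released, spatula still. Rise and back off, then inspect.

>>> {"name": "carry_out", "arguments": {"steps": [{"jaw":-1,"xyz":[0,0,2],"delta_rot":[0,0,0]},{"jaw":-1,"xyz":[0,0,6],"delta_rot":[0,0,0]},{"jaw":-1,"xyz":[0,0,12],"delta_rot":[0,0,0]},{"jaw":-1,"xyz":[-3,0,18],"delta_rot":[0,0,0]},{"jaw":-1,"xyz":[-6,0,24],"delta_rot":[0,0,0]},{"jaw":-1,"xyz":[-6,0,28],"delta_rot":[0,0,0]},{"jaw":-1,"xyz":[-6,0,28],"delta_rot":[0,0,0]},{"jaw":-1,"xyz":[-6,0,28],"delta_rot":[0,0,0]}]}}

```text
clock: 29.48
ee_pos: [0.4781, -0.0383, 0.3101]
tool_rot: [0.002, 0.998, 0.039, 0.047]
force: [-0.4, -1.1, -0.4]
opening: 0.0854
```

```bash
python3 - <<'E'
from cell import eyes,manip
from h import *
print(manip.get_state()["clock"])
for n in ("wrist","top","scene"):
    w=eyes.snapshot(n);pickle.dump(w,open(f"z_{n}.pkl","wb"));save(w,f"z_{n}.png")
save(w,"z_sc.png",(220,220,380,360),4.5)
E
```

```text
29.475
```

View pics/z_wrist.png

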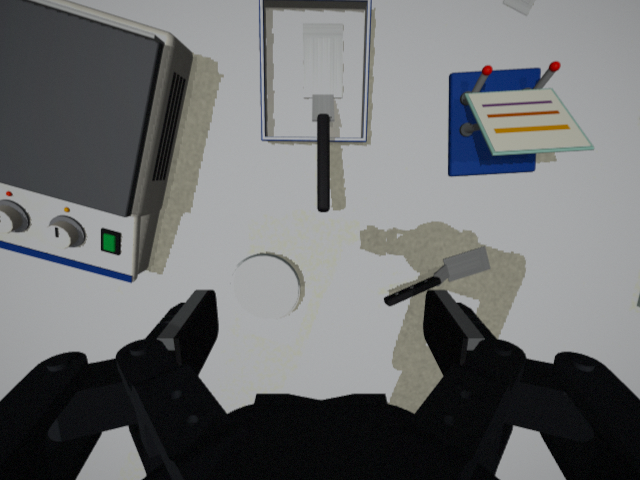

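View pics/z_top.png

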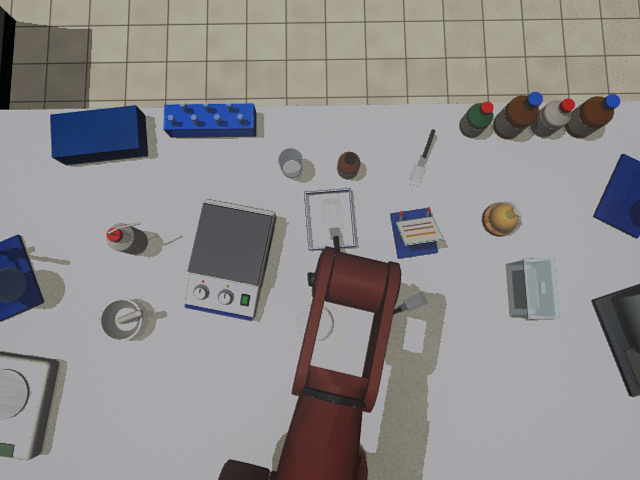

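View pics/z_sc.png

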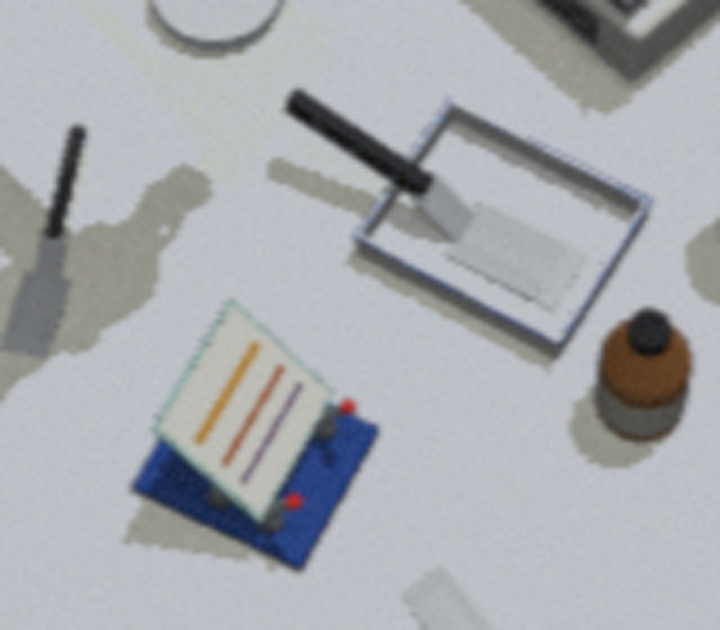

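```bash
python3 - <<'E'
from wp import *
w=load("z_wrist.pkl"); save(w,"zz.png",(435,50,605,185),4.7)
E
```

```text
(no output)
```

View pics/zz.png

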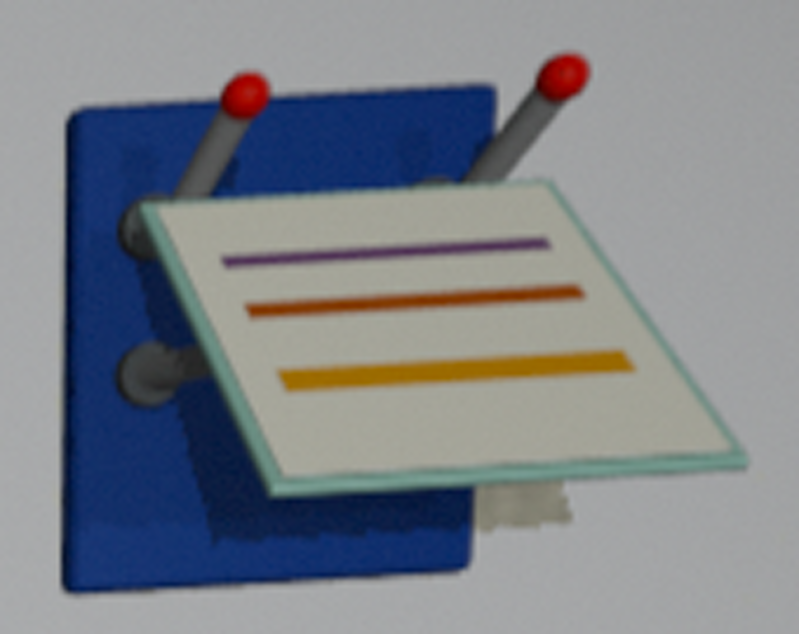

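```bash
python3 - <<'E'
from fit import *
from wp import *
w=load("z_wrist.pkl")
k=lambda *a:np.array(a)/4.7+[435,50]
# stand from tips+base in this same picture
v=fit("stand",[(50.5,36,63.4),(50.5,-36,63.4),(62.5,55,10),(62.5,-55,10)],[k(247,97),k(563,77),k(72,110),k(494,86)],[.6,-.25,.1],w)
X=np.array([(50,50,5),(50,-50,5),(-50,-50,5),(-50,50,5)])/1000
o=np.array([k(143,206),k(552,182),k(748,457),k(287,480)])
st=(v[0],v[1]);y0=np.degrees(v[2])
f=lambda u:proj(w,X@Rsp(u[3],u[2]).T+fr(st,y0,np.array([-.0062,u[0],.0722])+Rsp(0,45)@[u[1],0,0]))
r=least_squares(lambda u:(f(u)-o).ravel(),[0,0,45,y0],x_scale=[.001,.001,1,1]); print("lat,along slope,pitch,yaw",r.x,np.abs(r.fun).max())
E
```

```text
stand [ 0.6039 -0.2469] yaw 7.66 err px [[-0.8, 0.3], [-0.4, 0.4], [0.1, -0.2], [1.3, -0.6]]
lat,along slope,pitch,yaw [-1.54743244e-03  1.85597424e-03  4.63514343e+01  7.17805379e+00] 2.07565972593693
```

```bash
python3 - <<'E'
from cell import manip
print(manip.job_done())
E
```

```text
the job is handed in; nothing more can be done
None
```

The glass plate is on the cooling stand, coated side up, and the spatula is back in its tray. I handed the job in at about 29.7 s; the hand-in reports no verdict.

**What I did:** I took the largest spatula from the tray, pushed its blade under the plate once the guard stopped it, and lifted the plate off. I tilted the plate down against the ledges and lowered it onto the slopes. Then I drew the blade out and laid the spatula back where it was. The fingers never touched the plate.

**Last checks:**
- **Plate:** it fits 44–47° in three pictures, and its lower edge is in the corner. It is about 1 mm off centre, with up to 1.5 mm in one view. That is close to the camera calibration limit, and the views disagreed by about 2 mm.
- **Spatula:** the blade is flat on the tray floor and the handle is over the near rim, within about 0.5 mm of where I found it.
- **Bench:** the other things I could see had not moved. The arm hid the dish in the last top view, but the wrist view showed it standing.

**What went differently:**
- **Grip:** I had to regrip the spatula once in the tray, because the first grip angle would have passed a joint limit at the hotplate.
- **Slip:** the plate slipped 2–3 mm on the blade while I carried it. I measured that and allowed for it before setting the plate down.

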